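# Pack the dessert order crate

## Robot

A 6-joint arm with a two-finger parallel gripper is mounted at the origin on the work surface. World frame = base frame: x ahead of the robot, y to its left, z up, the work surface at z = 0. Lengths are in mm, angles in rad, forces in N, time in s.
With the tool pointing down it reaches from about 225 to 725 mm from the base axis. Payload 3.1 kg.
Tool frame: the origin (TCP) lies on the centre line of the jaws, within the pads' length; the fingertips stand 25 mm ahead of it and the grasp point (between the pads) lies 6 mm ahead of it; z points along the fingers, y is the direction in which the jaws open and shut (so a half turn about z gives the same grasp; the last joint's range is limited). The gripper opens to 85 mm and grips with 20 to 120 N. Pads are 22 mm wide; open, the fingers measure 114 mm over their backs; the gripper's body (76 mm by 85 mm) begins 54 mm behind the grasp point. The pads swing forward as they close: fully open they stand 13 mm farther back than shut.
Start: joints at [-1.357, 0.048, 0.099, 1.622, 0, 1.443], TCP at [175.956, -494.628, 256.312] pointing down, gripper open.
Joint ranges: [-2.91, 2.91], [-0.99, 1.94], [-1.21, 1.42], [-2.12, 2.29], [-1.49, 1.47], [-3.14, 3.14]. Speed limits (rad/s): [2.79, 2.79, 3.14, 3.14, 3.14, 3.14].

## Interface

Orientations are given as a 3x3 rotation matrix whose columns are the frame's x, y, z axes.
In Python, from rig import get_state, optics, ticket gives the robot as it stands.
- The arm moves only by the tool move_arm, never from a script. Its argument "increments" is a list of rows, each an object of numbers: "dx", "dy", "dz": the shift along the tool's x, y, z in mm; "ax", "ay", "az": the turn, a rotation vector about the tool's x, y, z in rad; "claw": the closure, from -1 (fully open) to 1 (shut). A call has exactly 10 rows; each row is the pose to reach, as a shift and turn from the pose commanded when the call began, along the tool's axes at that moment; what a row does not reach only later rows make up. A row lasts 1/10 s, in which the tool goes at most 50 mm and 8.59 degrees, less where a joint would pass 70% of its speed; a pose out of reach is approached as far as the arm can. A call with a gripper value outside its range is refused whole. The fingers move at their own pace and stop on an object; "squeeze" is the grip in N (left out, the last holds). Time passes only in rows, so rows that repeat a pose let the fingers close, or fill a call up. It gives the time, the measured TCP pose, the force and the opening at its end, in the units of the state.
- get_state(): the state, without advancing time (a new reading comes with each control period).
- optics.capture(name): name is "scene" or "top" or "wrist"; returns the picture (480x640x3 uint8, red, green, blue); there is no depth.
- optics.get_calibration(name): a dict with "K" (3x3 intrinsics, pixels), "rvec" (rotation vector, rad) and "tvec" (3), from world to camera coordinates, as OpenCV has them. Camera axes: x right, y down, z forward; pixel columns grow to the right and rows downward; lengths in mm; the calibration is good to about 2 mm. A picture is of the moment at which its call begins: read the wrist's pose just before it. get_calibration takes no time and is no camera call; for the wrist camera it gives the pose at the moment of the call.
- ticket.finish_job(): hands the job in, once; it reports no verdict.
The state is a dict: "clock": time; "q": joint angles; "joint_velocities": joint speeds; "joint_efforts": joint torques, N m; "tcp_pos": TCP position; "orientation": TCP orientation; "ft_force": force on the tool from outside, world axes, zero at the start; "wrist_torque": the same for the moment, N m; "finger_gap": finger opening in mm.
Only numpy, scipy, OpenCV 4.12 (cv2) and the standard library are available. Lean on these libraries where they do the work, as an engineer would, in place of code of your own. Each camera call takes 0.05 s, during which the arm holds its last target.

## Task

Pack the order into the blue crate: the lidded jar in the round pocket, the lidded square tub in the square pocket and the lidded long tub in the long pocket, each upright and down on the pocket floor. Once the long tub is in its pocket, stand the small lidded pot upright on the middle of its lid. Leave the open, empty jar and the open, empty square tub where they are.

Things in the scene. Friction and masses are not known exactly. Their poses are not given: they have to be found in the camera images.
- long_tub_centre (a point): Long rectangular brown plastic tub with a flat cream lid, closed, 90 mm long (its x), 54 mm wide (its y), 45 mm high, 0.11 to 0.23 kg. Straight upright sides. Origin at its centre, half-way up; z up.
- jar_centre (a point): Round brown jar with a cream lid, closed, 52 mm diameter, 70 mm high, straight sides, 0.09 to 0.19 kg. Origin at its centre, half-way up; z up.
- square_tub_centre (a point): Square brown tub with a flat cream lid, closed, 54 x 54 mm, 46 mm high, straight sides, 0.08 to 0.17 kg. Origin at its centre, half-way up; x and y along its sides, z up.
- small_pot_centre (a point): Small round brown pot with a cream lid, closed, 40 mm diameter, 38 mm high, straight sides, 0.03 to 0.07 kg. Origin at its centre, half-way up; z up.
- empty_jar_centre (a point): Look-alike that stays: open round brown jar without lid, empty (one looks down into it), 52 mm diameter, 66 mm high. Origin at its centre, half-way up; z up.
- empty_square_tub_centre (a point): Look-alike that stays: open square brown tub without lid, empty, 54 x 54 mm, 42 mm high. Origin at its centre, half-way up; x and y along its sides, z up.
- long_insert_floor (a point): Long pocket. The insert is a flat grey-floored white plastic block 140 mm (its x) by 100 mm (its y), lying inside the blue crate and not movable; its top is 11 mm above the pocket floor. Origin: centre of the pocket floor, about 8 mm above the table; axes x, y along the insert's sides, z up. The rectangular pocket, centred, measures 106 mm along x by 70 mm along y: the long tub fits with 8 mm to spare on each side.
- round_insert_floor (a point): Round pocket. The insert is a flat grey-floored white plastic block 140 mm (its x) by 100 mm (its y), lying inside the blue crate and not movable; its top is 11 mm above the pocket floor. Origin: centre of the pocket floor, about 8 mm above the table; axes x, y along the insert's sides, z up. The round pocket, centred, is 68 mm across: the jar fits with 8 mm to spare all round.
- square_insert_floor (a point): Square pocket. The insert is a flat grey-floored white plastic block 140 mm (its x) by 100 mm (its y), lying inside the blue crate and not movable; its top is 11 mm above the pocket floor. Origin: centre of the pocket floor, about 8 mm above the table; axes x, y along the insert's sides, z up. The square pocket, centred, is 70 x 70 mm, sides along x and y: the square tub fits with 8 mm to spare on each side.
- crate: Fixed low blue plastic crate holding the three inserts side by side in any order, 105 mm apart along its y. 156 mm (its x) by 356 mm (its y) outside, walls 5 mm thick, the rim 31 mm above the table. Origin: centre of its underside, on the table. The loose things stand on the table to the robot's left of it, in any order, their centres at least 100 mm apart, with a flat spare lid (8 mm high) and a metal ring (12 mm high) among them.
Mind the look-alikes: they are no part of the job. What is shaped like the part that bears small_pot_centre but purple is not meant.

How it is judged:
By the outcome, as a careful person would: the job done as asked, in the order asked, and still so for the second after the job is handed in, with the robot touching nothing.
It also fails if it takes over 102 s, if anything falls off the work surface, if the arm or the gripper's body presses on something with over 40 N, if the wrist force passes 120 N, or if a joint passes its speed limit or range.

## Working session

There is one attempt and no reset: what is moved stays moved. The work goes in short steps, Python scripts to look and compute and a tool call to move; the robot and the scene stay as the last step left them, time stands still between calls to the robot, and variables do not carry over. Pictures are saved under pics/ and viewed, and the job is handed in when it is done.

Besides the shell and the picture viewer there is one more tool, called after "Request:" by a JSON object that holds its "name" and its "arguments". move_arm: Moves the arm, as the interface text tells. Its arguments: {"type":"object","properties":{"increments":{"type":"array","items":{"type":"object","properties":{"dx":{"type":"number"},"dy":{"type":"number"},"dz":{"type":"number"},"ax":{"type":"number"},"ay":{"type":"number"},"az":{"type":"number"},"claw":{"type":"number"}}}},"squeeze":{"type":"number"}},"required":["increments"]}

```bash
mkdir -p pics; ls
python3 - <<'E'
from rig import get_state, optics, ticket
import cv2
print(get_state())
for n in ("scene","top"):
    im=optics.capture(n); cv2.imwrite(f"pics/{n}0.png",im[:,:,::-1]); print(n,optics.get_calibration(n))
print(optics.get_calibration("wrist"))
E
```

```text
pics
{'clock': 0.0, 'q': array([-1.35680862e+00,  4.87366740e-02,  9.75749952e-02,  1.62199507e+00,
       -1.45351227e-05,  1.44302249e+00]), 'joint_velocities': array([-8.47706392e-04,  2.24452892e-03,  3.73977813e-05,  6.77658607e-04,
       -4.84940632e-04, -2.27060428e-03]), 'joint_efforts': array([ 2.80603335e-04, -3.38781631e+01,  3.20015216e+01,  2.02758727e-02,
       -1.16737592e-04, -4.50782323e-06]), 'tcp_pos': array([ 175.82985478, -494.08809328,  255.11296202]), 'orientation': array([[ 9.42165821e-01,  3.35146685e-01, -5.15458378e-04],
       [ 3.35146959e-01, -9.42163049e-01,  2.30349621e-03],
       [ 2.86363279e-04, -2.34302970e-03, -9.99997214e-01]]), 'ft_force': array([-0.12500494, -0.15970235, -0.4284999 ]), 'wrist_torque': array([ 0.04896324,  0.06106703, -0.00931872]), 'finger_gap': 85.54729864133404}
scene {'K': array([[476.33472829,   0.        , 317.22029403],
       [  0.        , 476.33472829, 248.5729653 ],
       [  0.        ,   0.        ,   1.        ]]), 'rvec': array([ 1.2151781 ,  2.36527963, -0.91859834]), 'tvec': array([ 265.73988536, -273.79700426, 1219.20307508])}
top {'K': array([[493.80093682,   0.        , 316.93063701],
       [  0.        , 493.80093682, 240.37421674],
       [  0.        ,   0.        ,   1.        ]]), 'rvec': array([ 2.13538335, -2.15966579,  0.1432322 ]), 'tvec': array([  46.33726066,  535.87435669, 1004.74254169])}
{'K': array([[358.16248541,   0.        , 327.29820109],
       [  0.        , 358.16248541, 241.20405686],
       [  0.        ,   0.        ,   1.        ]]), 'rvec': array([-2.38439139,  1.68021361,  0.22721782]), 'tvec': array([-523.77283412,  -35.95583203,  378.54260734])}
```

View pics/top0.png

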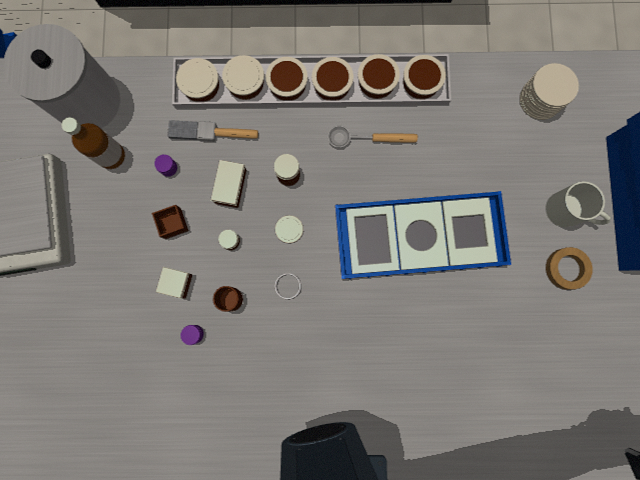

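View pics/scene0.png

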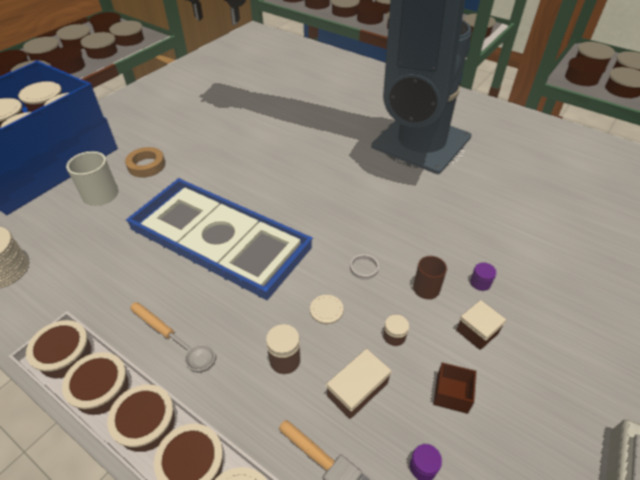

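Top view: lidded jar (287,168), long tub (229,183), small pot (229,239), square tub (174,282). The empty ones are at (169,222) and (228,298). Pockets from left to right are long (371,240), round (421,235) and square (470,231).

```bash
cat > h.py <<'E'
import numpy as np, cv2
def proj(cal,P):
    return cv2.projectPoints(np.float64(P).reshape(-1,1,3),cal['rvec'],cal['tvec'],cal['K'],None)[0].reshape(-1,2)
def back(cal,px,z):
    R=cv2.Rodrigues(cal['rvec'])[0]; c=-R.T@cal['tvec']
    px=np.float64(px).reshape(-1,2)
    d=(R.T@np.linalg.inv(cal['K'])@np.c_[px,np.ones(len(px))].T).T
    return (c+d*((z-c[2])/d[:,2])[:,None])
def rect(P):
    (c,(w,h),a)=cv2.minAreaRect(np.float32(P[:,:2]).reshape(-1,1,2))
    return np.round(c,1),np.round((w,h),1),round(a,1)
E
python3 - <<'E'
from rig import optics
from h import *
im=cv2.imread('pics/top0.png'); cal=optics.get_calibration('top')
hsv=cv2.cvtColor(im,cv2.COLOR_BGR2HSV)
b,g,r=[im[:,:,i].astype(int) for i in range(3)]
print([im[y,x].tolist() for x,y in [(229,183),(287,160),(371,240),(420,202),(229,260),(340,240)]])
cream=((r>185)&(g>185)).astype(np.uint8)
blue=((b>110)&(r<90)&(b-r>60)).astype(np.uint8)
def comp(mask,x,y):
    n,l,s,c=cv2.connectedComponentsWithStats(mask); k=l[y,x]; 
    ct=cv2.findContours((l==k).astype(np.uint8),cv2.RETR_EXTERNAL,cv2.CHAIN_APPROX_NONE)[0][0].reshape(-1,2)
    return s[k],ct
for n,x,y,z in [('long',229,183,45),('jar',287,160,70),('sq',174,282,46),('pot',229,238,38),('sparelid',289,229,8),('ins',420,205,19)]:
    s,ct=comp(cream,x,y); P=back(cal,ct,z); print(n,s.tolist(),rect(P), np.round(cv2.minEnclosingCircle(np.float32(P[:,:2]))[0],1))
n,l,s,c=cv2.connectedComponentsWithStats(blue)
for k in range(1,n):
    if s[k][4]>100:
        ys,xs=np.where(l==k);print('blue',s[k].tolist(),rect(back(cal,np.c_[xs,ys],31)))
gray=((abs(r-g)<15)&(abs(r-b)<15)&(r<150)&(r>60)).astype(np.uint8)
for n,x,y in [('Lp',371,240),('Rp',421,235),('Sp',470,231)]:
    s,ct=comp(gray,x,y); P=back(cal,ct,19); print(n,s.tolist(),rect(P))
E
```

```text
[[166, 190, 187], [162, 186, 188], [102, 101, 104], [64, 51, 40], [129, 133, 137], [147, 74, 27]]
long [212, 161, 31, 42, 914] (array([664.6, 230.6]), array([49.2, 86.4]), 78.7) [664.4 229.3]
jar [275, 154, 23, 23, 405] (array([690.5, 103. ]), array([46.7, 46.5]), 45.3) [690.7 103.4]
sq [157, 268, 29, 29, 588] (array([451.6, 343. ]), array([49.3, 50.7]), 75.6) [451.8 343.5]
pot [219, 230, 17, 18, 233] (array([542.5, 230.1]), array([36.4, 33.8]), 0.7) [542.7 228.9]
sparelid [276, 216, 26, 27, 499] (array([567.3, 102. ]), array([56.1, 55.6]), 44.4) [566.8 102.2]
ins [396, 202, 52, 67, 1993] (array([ 548.1, -183.2]), array([138. ,  96.2]), 4.1) [ 547.6 -184.1]
blue [335, 191, 176, 88, 2291] (array([ 548.2, -182.7]), array([158.2, 357.6]), 4.2)
Lp [354, 214, 38, 51, 1604] (array([540.7, -77.8]), array([106.5,  71.4]), 4.2)
Rp [405, 220, 32, 31, 786] (array([ 548.1, -182.3]), array([66.8, 65.2]), 89.3)
Sp [452, 214, 36, 35, 1044] (array([ 555.7, -287.6]), array([70.7, 70.4]), 4.1)
```

```bash
cat >> h.py <<'E'
def delta(p0,phi0,p1,phi1):
    """commanded pose (mm, deg, tool down) -> tool-axes shift"""
    a=np.radians(phi0); d=np.array(p1,float)-p0
    return np.round([d[0]*np.cos(a)+d[1]*np.sin(a), d[0]*np.sin(a)-d[1]*np.cos(a), -d[2], ],1), 'az',round(-np.radians(phi1-phi0),4)
def st():
    from rig import get_state
    s=get_state();R=s['orientation'];print('t',round(s['clock'],2),'tcp',s['tcp_pos'].round(1),'phi',round(np.degrees(np.arctan2(R[1,0],R[0,0])),2),'tilt',R[:2,2].round(4),'F',s['ft_force'].round(1),'gap',round(s['finger_gap'],1))
    return s
E
python3 -c "
from h import *
st()
print(delta([176,-494.6,256.3],19.58,[690.5,103.5,170],0))"
```

```text
t 0.1 tcp [ 175.8 -494.1  255.2] phi 19.58 tilt [-0.0004  0.0021] F [ 0.3 -0.2 -0.1] gap 85.3
(array([ 685.2, -391.1,   86.3]), 'az', np.float64(0.3417))
```

Request:
{"name": "move_arm", "arguments": {"increments": [{"dx": 20, "dy": -11, "dz": 3, "claw": -1}, {"dx": 58, "dy": -33, "dz": 7, "claw": -1}, {"dx": 98, "dy": -56, "dz": 12, "claw": -1}, {"dx": 138, "dy": -79, "dz": 17, "claw": -1}, {"dx": 178, "dy": -102, "dz": 22, "claw": -1}, {"dx": 218, "dy": -124, "dz": 27, "claw": -1}, {"dx": 258, "dy": -147, "dz": 32, "claw": -1}, {"dx": 298, "dy": -170, "dz": 37, "claw": -1}, {"dx": 338, "dy": -193, "dz": 42, "claw": -1}, {"dx": 378, "dy": -216, "dz": 47, "claw": -1}]}}

```text
invalid input at $.increments[0]: expected keys dx, dy, dz, ax, ay, az, claw
```

Request:
{"name": "move_arm", "arguments": {"increments": [{"dx": 38, "dy": -22, "dz": 5, "az": 0.04, "claw": -1}, {"dx": 78, "dy": -45, "dz": 10, "az": 0.09, "claw": -1}, {"dx": 117, "dy": -67, "dz": 15, "az": 0.13, "claw": -1}, {"dx": 156, "dy": -89, "dz": 20, "az": 0.17, "claw": -1}, {"dx": 195, "dy": -111, "dz": 25, "az": 0.22, "claw": -1}, {"dx": 234, "dy": -134, "dz": 30, "az": 0.26, "claw": -1}, {"dx": 270, "dy": -154, "dz": 34, "az": 0.3, "claw": -1}, {"dx": 296, "dy": -169, "dz": 38, "az": 0.3417, "claw": -1}, {"dx": 307.2, "dy": -175.1, "dz": 39.3, "az": 0.3417, "claw": -1}, {"dx": 307.2, "dy": -175.1, "dz": 39.3, "az": 0.3417, "claw": -1}]}}

```text
invalid input at $.increments[0]: expected keys dx, dy, dz, ax, ay, az, claw
```

Run:
```python
from h import *
from rig import optics
st(); cal=optics.get_calibration('wrist'); im=optics.capture('wrist'); im=im[:,:,::-1].copy()
st()
for n,p in dict(jar=(690.5,103.3,70),long=(664.6,230.6,45),lid=(567.3,102,8),pot=(542.6,229.6,38)).items():
    u=proj(cal,[p])[0]; print(n,u.round(0)); cv2.drawMarker(im,tuple(int(v) for v in u),(0,0,255))
cv2.imwrite('pics/w1.png',im)
```

```text
t 0.1 tcp [ 175.8 -494.1  255.2] phi 19.58 tilt [-0.0004  0.0021] F [ 0.3 -0.2 -0.1] gap 85.3
t 0.15 tcp [ 175.9 -494.2  255.4] phi 19.58 tilt [-0.0004  0.0018] F [0.2 0.7 0.2] gap 85.6
jar [ -738. -1617.]
long [ -906. -1434.]
lid [-367. -702.]
pot [-738. -893.]
```

View pics/w1.png

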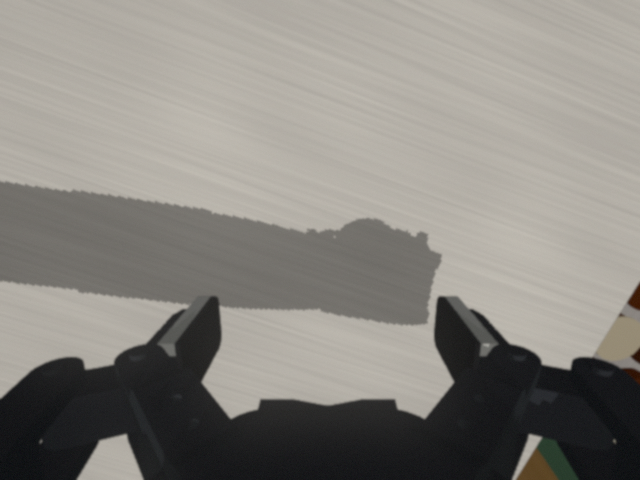

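The moves were refused because every key is required. I'll resend them one at a time with all keys filled in; the picture shows only bare table and the arm's shadow.

Request:
{"name": "move_arm", "arguments": {"increments": [{"dx": 20, "dy": -11, "dz": 3, "ax": 0, "ay": 0, "az": 0, "claw": -1}, {"dx": 58, "dy": -33, "dz": 7, "ax": 0, "ay": 0, "az": 0, "claw": -1}, {"dx": 98, "dy": -56, "dz": 12, "ax": 0, "ay": 0, "az": 0, "claw": -1}, {"dx": 138, "dy": -79, "dz": 17, "ax": 0, "ay": 0, "az": 0, "claw": -1}, {"dx": 178, "dy": -102, "dz": 22, "ax": 0, "ay": 0, "az": 0, "claw": -1}, {"dx": 218, "dy": -124, "dz": 27, "ax": 0, "ay": 0, "az": 0, "claw": -1}, {"dx": 258, "dy": -147, "dz": 32, "ax": 0, "ay": 0, "az": 0, "claw": -1}, {"dx": 298, "dy": -170, "dz": 37, "ax": 0, "ay": 0, "az": 0, "claw": -1}, {"dx": 338, "dy": -193, "dz": 42, "ax": 0, "ay": 0, "az": 0, "claw": -1}, {"dx": 378, "dy": -216, "dz": 47, "ax": 0, "ay": 0, "az": 0, "claw": -1}]}}

```text
clock: 1.15
tcp_pos: [460.5, -162.7, 208.9]
orientation: [[0.942, 0.335, -0.0], [0.335, -0.942, -0.0], [-0.0, 0.0, -1.0]]
ft_force: [0.8, -0.7, 0.5]
finger_gap: 85.4
```

Request:
{"name": "move_arm", "arguments": {"increments": [{"dx": 38, "dy": -22, "dz": 5, "ax": 0, "ay": 0, "az": 0.04, "claw": -1}, {"dx": 78, "dy": -45, "dz": 10, "ax": 0, "ay": 0, "az": 0.09, "claw": -1}, {"dx": 117, "dy": -67, "dz": 15, "ax": 0, "ay": 0, "az": 0.13, "claw": -1}, {"dx": 156, "dy": -89, "dz": 20, "ax": 0, "ay": 0, "az": 0.17, "claw": -1}, {"dx": 195, "dy": -111, "dz": 25, "ax": 0, "ay": 0, "az": 0.22, "claw": -1}, {"dx": 234, "dy": -134, "dz": 30, "ax": 0, "ay": 0, "az": 0.26, "claw": -1}, {"dx": 270, "dy": -154, "dz": 34, "ax": 0, "ay": 0, "az": 0.3, "claw": -1}, {"dx": 296, "dy": -169, "dz": 38, "ax": 0, "ay": 0, "az": 0.3417, "claw": -1}, {"dx": 307.2, "dy": -175.1, "dz": 39.3, "ax": 0, "ay": 0, "az": 0.3417, "claw": -1}, {"dx": 307.2, "dy": -175.1, "dz": 39.3, "ax": 0, "ay": 0, "az": 0.3417, "claw": -1}]}}

```text
clock: 2.15
tcp_pos: [691.1, 90.1, 167.9]
orientation: [[1.0, 0.029, -0.003], [0.029, -0.999, 0.012], [-0.002, -0.012, -1.0]]
ft_force: [-0.1, -0.1, 0.8]
finger_gap: 85.1
```

```bash
cat > look.py <<'E'
import sys
from h import *
from rig import optics
def look(name,pts,cam='wrist'):
    st(); cal=optics.get_calibration(cam); im=optics.capture(cam)[:,:,::-1].copy()
    cv2.imwrite('pics/'+name+'_raw.png',im)
    np.save('pics/'+name+'.npy',cal,allow_pickle=True)
    for n,p in pts.items():
        u=proj(cal,[p])[0]; print(n,u.round(0))
        if abs(u).max()<2000: cv2.drawMarker(im,tuple(int(v) for v in u),(0,0,255))
    cv2.imwrite('pics/'+name+'.png',im)
E
python3 - <<'E'
from look import *
look('w2',dict(jar=(690.5,103.3,70),long=(664.6,230.6,45),lid=(567.3,102,8),pot=(542.6,229.6,38)))
E
```

```text
t 2.15 tcp [691.1  90.1 167.9] phi 1.68 tilt [-0.0028  0.012 ] F [-0.1 -0.1  0.8] gap 85.1
jar [308. 251.]
long [133. 269.]
lid [312. 363.]
pot [155. 405.]
```

View pics/w2.png

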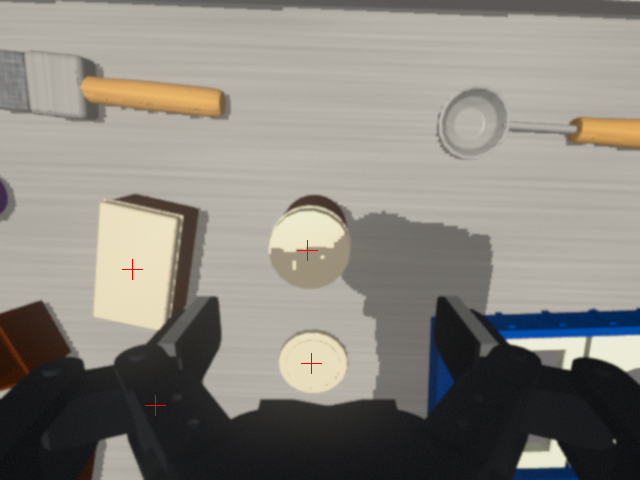

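Request:
{"name": "move_arm", "arguments": {"increments": [{"dx": 0, "dy": 0, "dz": 0, "ax": 0, "ay": 0, "az": 0, "claw": -1}, {"dx": 0, "dy": 0, "dz": 0, "ax": 0, "ay": 0, "az": 0, "claw": -1}, {"dx": 0, "dy": 0, "dz": 15, "ax": 0, "ay": 0, "az": 0, "claw": -1}, {"dx": 0, "dy": 0, "dz": 35, "ax": 0, "ay": 0, "az": 0, "claw": -1}, {"dx": 0, "dy": 0, "dz": 55, "ax": 0, "ay": 0, "az": 0, "claw": -1}, {"dx": 0, "dy": 0, "dz": 75, "ax": 0, "ay": 0, "az": 0, "claw": -1}, {"dx": 0, "dy": 0, "dz": 95, "ax": 0, "ay": 0, "az": 0, "claw": -1}, {"dx": 0, "dy": 0, "dz": 110, "ax": 0, "ay": 0, "az": 0, "claw": -1}, {"dx": 0, "dy": 0, "dz": 119, "ax": 0, "ay": 0, "az": 0, "claw": -1}, {"dx": 0, "dy": 0, "dz": 119, "ax": 0, "ay": 0, "az": 0, "claw": -1}]}}

```text
clock: 3.2
tcp_pos: [689.5, 89.8, 49.4]
orientation: [[1.0, 0.028, -0.003], [0.028, -1.0, 0.012], [-0.003, -0.012, -1.0]]
ft_force: [1.1, -0.8, -1.0]
finger_gap: 85.4
```

```bash
cat >> h.py <<'E'
def goto(p1,phi1):
    from scipy.spatial.transform import Rotation as Ro
    s=st(); R=s['orientation']; a=np.radians(phi1)
    T=np.array([[np.cos(a),np.sin(a),0],[np.sin(a),-np.cos(a),0],[0,0,-1]])
    print('d',(R.T@(np.array(p1)-s['tcp_pos'])).round(1),'rv',Ro.from_matrix(R.T@T).as_rotvec().round(4))
E
python3 -c "
from h import *
goto([690.5,103.3,50],0)"
```

```text
t 3.2 tcp [689.5  89.8  49.4] phi 1.6 tilt [-0.0035  0.012 ] F [ 1.1 -0.8 -1. ] gap 85.4
d [  1.4 -13.5  -0.4] rv [-0.0121  0.0033  0.028 ]
```

Request:
{"name": "move_arm", "arguments": {"increments": [{"dx": 0.7, "dy": -7, "dz": 0, "ax": -0.006, "ay": 0.002, "az": 0.014, "claw": -1}, {"dx": 1.4, "dy": -13.5, "dz": 0, "ax": -0.012, "ay": 0.003, "az": 0.028, "claw": -1}, {"dx": 1.4, "dy": -13.5, "dz": 0, "ax": -0.012, "ay": 0.003, "az": 0.028, "claw": -1}, {"dx": 1.4, "dy": -13.5, "dz": 0, "ax": -0.012, "ay": 0.003, "az": 0.028, "claw": 1}, {"dx": 1.4, "dy": -13.5, "dz": 0, "ax": -0.012, "ay": 0.003, "az": 0.028, "claw": 1}, {"dx": 1.4, "dy": -13.5, "dz": 0, "ax": -0.012, "ay": 0.003, "az": 0.028, "claw": 1}, {"dx": 1.4, "dy": -13.5, "dz": 0, "ax": -0.012, "ay": 0.003, "az": 0.028, "claw": 1}, {"dx": 1.4, "dy": -13.5, "dz": 0, "ax": -0.012, "ay": 0.003, "az": 0.028, "claw": 1}, {"dx": 1.4, "dy": -13.5, "dz": 0, "ax": -0.012, "ay": 0.003, "az": 0.028, "claw": 1}, {"dx": 1.4, "dy": -13.5, "dz": 0, "ax": -0.012, "ay": 0.003, "az": 0.028, "claw": 1}], "squeeze": 40}}

```text
clock: 4.2
tcp_pos: [692.7, 89.6, 52.1]
orientation: [[1.0, 0.028, 0.004], [0.028, -1.0, 0.012], [0.004, -0.012, -1.0]]
ft_force: [-0.4, 1.7, 6.0]
finger_gap: 51.3
```

```bash
python3 -c "
from h import *
goto([690.5,103.3,50],0)
goto([547.8,-182.6,160],4.1)"
```

```text
t 4.2 tcp [692.7  89.6  52.1] phi 1.59 tilt [0.0037 0.0121] F [-0.4  1.7  6. ] gap 51.3
d [ -1.8 -13.7   2.2] rv [-0.0121 -0.0038  0.0278]
t 4.2 tcp [692.7  89.6  52.1] phi 1.59 tilt [0.0037 0.0121] F [-0.4  1.7  6. ] gap 51.3
d [-152.   266.8 -111.8] rv [-0.0119 -0.0043 -0.0438]
```

Run:
```python
from look import *
from rig import get_state
print(get_state()['q'].round(3))
look('s3',dict(jar=(690.5,103.3,70),tcp=(692.7,89.6,70)),'scene')
im=cv2.imread('pics/s3.png')[250:450,180:420]; cv2.imwrite('pics/s3c.png',cv2.resize(im,None,fx=3,fy=3))
look('w3',{})
```

```text
[0.028 0.539 0.292 1.32  0.012 3.142]
t 4.2 tcp [692.7  89.6  52.1] phi 1.59 tilt [0.0037 0.0121] F [-0.4  1.7  6. ] gap 51.3
jar [283. 337.]
tcp [276. 333.]
t 4.25 tcp [692.7  89.6  52.1] phi 1.59 tilt [0.0037 0.0122] F [0.1 1.5 5.7] gap 51.1
```

View pics/s3c.png

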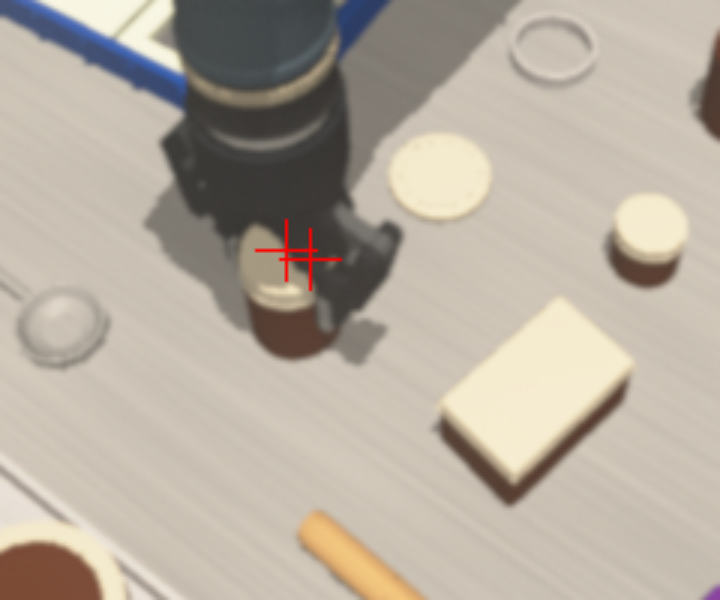

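View pics/w3.png

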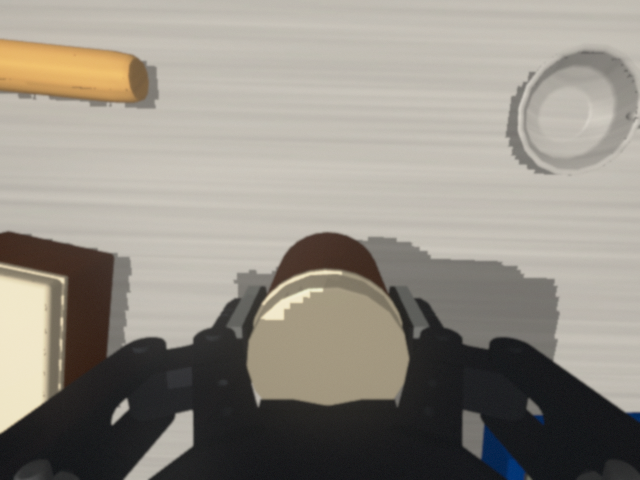

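The grip is good (gap 51, jar upright). The y offset came from joint 6 sitting at its limit (φ = q1 − q6 + π), so objects on the left need the half-turned yaw. The jar is held properly, so I'll carry on.

Request:
{"name": "move_arm", "arguments": {"increments": [{"dx": 0, "dy": 0, "dz": -8, "ax": 0, "ay": 0, "az": 0, "claw": 1}, {"dx": 0, "dy": 0, "dz": -25, "ax": 0, "ay": 0, "az": 0, "claw": 1}, {"dx": 0, "dy": 0, "dz": -45, "ax": 0, "ay": 0, "az": 0, "claw": 1}, {"dx": 0, "dy": 0, "dz": -65, "ax": 0, "ay": 0, "az": 0, "claw": 1}, {"dx": -6, "dy": 10, "dz": -85, "ax": 0, "ay": 0, "az": 0, "claw": 1}, {"dx": -17, "dy": 30, "dz": -97, "ax": -0.004, "ay": 0, "az": -0.01, "claw": 1}, {"dx": -34, "dy": 60, "dz": -102, "ax": -0.008, "ay": -0.002, "az": -0.02, "claw": 1}, {"dx": -54, "dy": 95, "dz": -102, "ax": -0.012, "ay": -0.004, "az": -0.03, "claw": 1}, {"dx": -74, "dy": 130, "dz": -102, "ax": -0.012, "ay": -0.004, "az": -0.044, "claw": 1}, {"dx": -94, "dy": 165, "dz": -102, "ax": -0.012, "ay": -0.004, "az": -0.044, "claw": 1}], "squeeze": 40}}

```text
clock: 5.3
tcp_pos: [600.7, -80.6, 149.6]
orientation: [[0.997, 0.072, -0.004], [0.072, -0.997, -0.001], [-0.004, 0.0, -1.0]]
ft_force: [0.1, -0.6, -1.5]
finger_gap: 51.5
```

```bash
python3 -c "
from h import *
goto([547.8,-182.6,150],4.1)"
```

```text
t 5.3 tcp [600.7 -80.6 149.6] phi 4.13 tilt [-0.0043 -0.0007] F [ 0.1 -0.6 -1.5] gap 51.5
d [-60.1  97.9  -0.1] rv [0.0003 0.0043 0.0005]
```

Request:
{"name": "move_arm", "arguments": {"increments": [{"dx": -18, "dy": 30, "dz": 0, "ax": 0, "ay": 0, "az": 0, "claw": 1}, {"dx": -35, "dy": 58, "dz": 0, "ax": 0, "ay": 0.004, "az": 0, "claw": 1}, {"dx": -50, "dy": 81, "dz": 0, "ax": 0, "ay": 0.004, "az": 0, "claw": 1}, {"dx": -58, "dy": 94, "dz": 0, "ax": 0, "ay": 0.004, "az": 0, "claw": 1}, {"dx": -60, "dy": 98, "dz": 0, "ax": 0, "ay": 0.004, "az": 0, "claw": 1}, {"dx": -60, "dy": 98, "dz": 10, "ax": 0, "ay": 0.004, "az": 0, "claw": 1}, {"dx": -60, "dy": 98, "dz": 25, "ax": 0, "ay": 0.004, "az": 0, "claw": 1}, {"dx": -60, "dy": 98, "dz": 40, "ax": 0, "ay": 0.004, "az": 0, "claw": 1}, {"dx": -60, "dy": 98, "dz": 48, "ax": 0, "ay": 0.004, "az": 0, "claw": 1}, {"dx": -60, "dy": 98, "dz": 48, "ax": 0, "ay": 0.004, "az": 0, "claw": 1}], "squeeze": 40}}

```text
clock: 6.3
tcp_pos: [548.1, -179.8, 99.9]
orientation: [[0.997, 0.073, -0.002], [0.073, -0.997, 0.002], [-0.002, -0.003, -1.0]]
ft_force: [-0.3, 0.5, -1.2]
finger_gap: 50.9
```

Run:
```python
from look import *
goto([547.8,-182.6,61],4.1)
look('w4',{'pocket':(547.8,-182.6,19),'jartop':(547.8,-182.6,119.5)})
```

```text
t 6.3 tcp [ 548.1 -179.8   99.9] phi 4.17 tilt [-0.0022  0.0024] F [-0.3  0.5 -1.2] gap 50.9
d [-0.4  2.9 38.9] rv [-0.0025  0.002   0.0013]
t 6.3 tcp [ 548.1 -179.8   99.9] phi 4.17 tilt [-0.0022  0.0024] F [-0.3  0.5 -1.2] gap 50.9
pocket [332. 260.]
jartop [335. 361.]
```

View pics/w4.png

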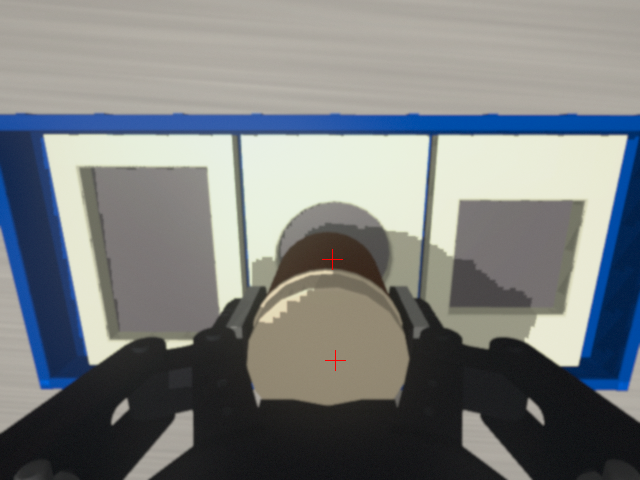

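Request:
{"name": "move_arm", "arguments": {"increments": [{"dx": 0, "dy": 3, "dz": 5, "ax": -0.002, "ay": 0.002, "az": 0, "claw": 1}, {"dx": 0, "dy": 3, "dz": 15, "ax": -0.002, "ay": 0.002, "az": 0, "claw": 1}, {"dx": 0, "dy": 3, "dz": 25, "ax": -0.002, "ay": 0.002, "az": 0, "claw": 1}, {"dx": 0, "dy": 3, "dz": 33, "ax": -0.002, "ay": 0.002, "az": 0, "claw": 1}, {"dx": 0, "dy": 3, "dz": 38, "ax": -0.002, "ay": 0.002, "az": 0, "claw": 1}, {"dx": 0, "dy": 3, "dz": 39, "ax": -0.002, "ay": 0.002, "az": 0, "claw": 1}, {"dx": 0, "dy": 3, "dz": 39, "ax": -0.002, "ay": 0.002, "az": 0, "claw": 1}, {"dx": 0, "dy": 3, "dz": 39, "ax": -0.002, "ay": 0.002, "az": 0, "claw": 1}, {"dx": 0, "dy": 3, "dz": 39, "ax": -0.002, "ay": 0.002, "az": 0, "claw": 1}, {"dx": 0, "dy": 3, "dz": 39, "ax": -0.002, "ay": 0.002, "az": 0, "claw": 1}], "squeeze": 40}}

```text
clock: 7.35
tcp_pos: [550.3, -184.5, 64.6]
orientation: [[0.997, 0.072, 0.006], [0.072, -0.997, -0.002], [0.006, 0.003, -1.0]]
ft_force: [0.6, -0.3, -1.4]
finger_gap: 51.1
```

Request:
{"name": "move_arm", "arguments": {"increments": [{"dx": 0, "dy": 0, "dz": 1, "ax": 0, "ay": 0, "az": 0, "claw": 1}, {"dx": 0, "dy": 0, "dz": 2, "ax": 0, "ay": 0, "az": 0, "claw": 1}, {"dx": 0, "dy": 0, "dz": 3, "ax": 0, "ay": 0, "az": 0, "claw": 1}, {"dx": 0, "dy": 0, "dz": 3, "ax": 0, "ay": 0, "az": 0, "claw": 1}, {"dx": 0, "dy": 0, "dz": 3, "ax": 0, "ay": 0, "az": 0, "claw": 1}, {"dx": 0, "dy": 0, "dz": 3, "ax": 0, "ay": 0, "az": 0, "claw": -1}, {"dx": 0, "dy": 0, "dz": 3, "ax": 0, "ay": 0, "az": 0, "claw": -1}, {"dx": 0, "dy": 0, "dz": 3, "ax": 0, "ay": 0, "az": 0, "claw": -1}, {"dx": 0, "dy": 0, "dz": 3, "ax": 0, "ay": 0, "az": 0, "claw": -1}, {"dx": 0, "dy": 0, "dz": 3, "ax": 0, "ay": 0, "az": 0, "claw": -1}], "squeeze": 40}}

```text
clock: 8.35
tcp_pos: [550.1, -184.4, 61.3]
orientation: [[0.997, 0.072, 0.005], [0.072, -0.997, -0.002], [0.005, 0.002, -1.0]]
ft_force: [-0.4, 0.8, 0.4]
finger_gap: 85.6
```

Run:
```python
from look import *
goto([547.8,-182.6,61],4.1)
look('w5',{'pocket':(547.8,-182.6,19),'jartop':(547.8,-182.6,78)})
```

```text
t 8.35 tcp [ 550.1 -184.4   61.3] phi 4.1 tilt [ 0.0052 -0.002 ] F [-0.4  0.8  0.4] gap 85.6
d [-2.2 -2.   0.3] rv [ 0.0024 -0.0051  0.    ]
t 8.35 tcp [ 550.1 -184.4   61.3] phi 4.1 tilt [ 0.0052 -0.002 ] F [-0.4  0.8  0.4] gap 85.6
pocket [323. 289.]
jartop [321. 360.]
```

View pics/w5.png

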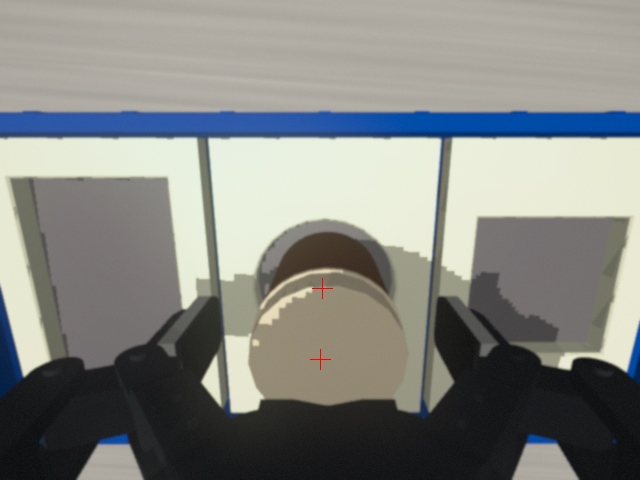

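Run:
```python
from h import *
goto([451.6,343,150],75.6)
```

```text
t 8.4 tcp [ 550.1 -184.4   61.2] phi 4.11 tilt [ 0.005 -0.002] F [ 0.  -0.   0.3] gap 85.9
d [ -60.  -532.8  -90.3] rv [ 0.0051 -0.0028 -1.2478]
```

Request:
{"name": "move_arm", "arguments": {"increments": [{"dx": 0, "dy": 0, "dz": -20, "ax": 0, "ay": 0, "az": 0, "claw": -1}, {"dx": 0, "dy": 0, "dz": -50, "ax": 0, "ay": 0, "az": 0, "claw": -1}, {"dx": -2, "dy": -20, "dz": -80, "ax": 0, "ay": 0, "az": -0.05, "claw": -1}, {"dx": -6, "dy": -55, "dz": -90, "ax": 0, "ay": 0, "az": -0.15, "claw": -1}, {"dx": -11, "dy": -95, "dz": -90, "ax": 0, "ay": 0, "az": -0.26, "claw": -1}, {"dx": -15, "dy": -137, "dz": -90, "ax": 0.001, "ay": -0.001, "az": -0.37, "claw": -1}, {"dx": -20, "dy": -180, "dz": -90, "ax": 0.002, "ay": -0.001, "az": -0.48, "claw": -1}, {"dx": -25, "dy": -223, "dz": -90, "ax": 0.003, "ay": -0.001, "az": -0.59, "claw": -1}, {"dx": -30, "dy": -266, "dz": -90, "ax": 0.004, "ay": -0.001, "az": -0.7, "claw": -1}, {"dx": -35, "dy": -309, "dz": -90, "ax": 0.004, "ay": -0.002, "az": -0.82, "claw": -1}]}}

```text
clock: 9.4
tcp_pos: [492.0, 123.1, 150.5]
orientation: [[0.625, 0.781, 0.002], [0.781, -0.625, 0.001], [0.002, 0.001, -1.0]]
ft_force: [0.5, 0.0, -0.4]
finger_gap: 85.3
```

Run:
```python
from h import *
goto([451.6,343,150],75.6)
```

```text
t 9.4 tcp [492.  123.1 150.5] phi 51.35 tilt [0.0021 0.0008] F [ 0.5  0.  -0.4] gap 85.3
d [ 146.4 -168.9    0.5] rv [ 0.0016 -0.0016 -0.4233]
```

Request:
{"name": "move_arm", "arguments": {"increments": [{"dx": 26, "dy": -31, "dz": 0, "ax": 0, "ay": 0, "az": -0.1, "claw": -1}, {"dx": 54, "dy": -62, "dz": 0, "ax": 0, "ay": 0, "az": -0.2, "claw": -1}, {"dx": 82, "dy": -94, "dz": 0, "ax": 0, "ay": 0, "az": -0.3, "claw": -1}, {"dx": 108, "dy": -124, "dz": 0, "ax": 0, "ay": 0, "az": -0.38, "claw": -1}, {"dx": 130, "dy": -150, "dz": 0, "ax": 0.001, "ay": -0.001, "az": -0.42, "claw": -1}, {"dx": 143, "dy": -165, "dz": 0, "ax": 0.002, "ay": -0.002, "az": -0.423, "claw": -1}, {"dx": 146.4, "dy": -169, "dz": 0, "ax": 0.002, "ay": -0.002, "az": -0.423, "claw": -1}, {"dx": 146.4, "dy": -169, "dz": 15, "ax": 0.002, "ay": -0.002, "az": -0.423, "claw": -1}, {"dx": 146.4, "dy": -169, "dz": 35, "ax": 0.002, "ay": -0.002, "az": -0.423, "claw": -1}, {"dx": 146.4, "dy": -169, "dz": 50, "ax": 0.002, "ay": -0.002, "az": -0.423, "claw": -1}]}}

```text
clock: 10.4
tcp_pos: [452.7, 339.9, 98.1]
orientation: [[0.255, 0.967, -0.003], [0.967, -0.255, -0.002], [-0.003, -0.002, -1.0]]
ft_force: [-0.0, 1.8, -0.3]
finger_gap: 85.4
```

Run:
```python
from look import *
goto([451.6,343,41],75.6)
look('w6',{'sq':(451.6,343,46)})
```

```text
t 10.4 tcp [452.7 339.9  98.1] phi 75.23 tilt [-0.003  -0.0019] F [-0.   1.8 -0.3] gap 85.4
d [ 2.9 -1.7 57.1] rv [-0.0024  0.0026 -0.0065]
t 10.4 tcp [452.7 339.9  98.1] phi 75.23 tilt [-0.003  -0.0019] F [-0.   1.8 -0.3] gap 85.4
sq [326. 273.]
```

View pics/w6.png

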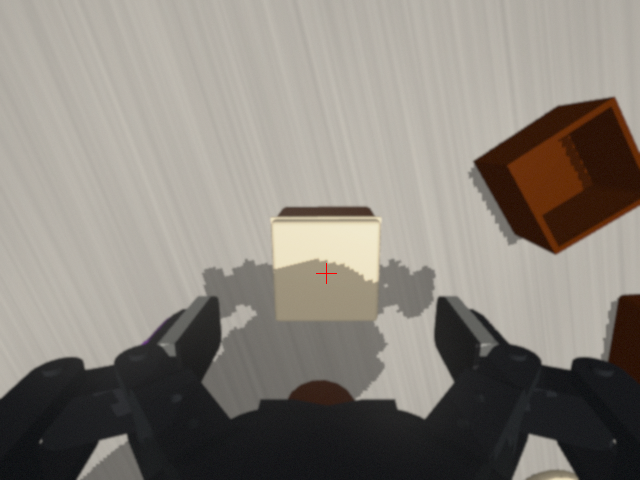

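Request:
{"name": "move_arm", "arguments": {"increments": [{"dx": 3, "dy": -1.7, "dz": 15, "ax": -0.002, "ay": 0.003, "az": -0.006, "claw": -1}, {"dx": 3, "dy": -1.7, "dz": 35, "ax": -0.002, "ay": 0.003, "az": -0.006, "claw": -1}, {"dx": 3, "dy": -1.7, "dz": 50, "ax": -0.002, "ay": 0.003, "az": -0.006, "claw": -1}, {"dx": 3, "dy": -1.7, "dz": 57, "ax": -0.002, "ay": 0.003, "az": -0.006, "claw": -1}, {"dx": 3, "dy": -1.7, "dz": 57, "ax": -0.002, "ay": 0.003, "az": -0.006, "claw": 1}, {"dx": 3, "dy": -1.7, "dz": 57, "ax": -0.002, "ay": 0.003, "az": -0.006, "claw": 1}, {"dx": 3, "dy": -1.7, "dz": 57, "ax": -0.002, "ay": 0.003, "az": -0.006, "claw": 1}, {"dx": 3, "dy": -1.7, "dz": 57, "ax": -0.002, "ay": 0.003, "az": -0.006, "claw": 1}, {"dx": 3, "dy": -1.7, "dz": 57, "ax": -0.002, "ay": 0.003, "az": -0.006, "claw": 1}, {"dx": 3, "dy": -1.7, "dz": 57, "ax": -0.002, "ay": 0.003, "az": -0.006, "claw": 1}], "squeeze": 40}}

```text
clock: 11.45
tcp_pos: [452.8, 345.4, 44.4]
orientation: [[0.247, 0.969, 0.003], [0.969, -0.247, 0.003], [0.004, 0.002, -1.0]]
ft_force: [-0.5, 0.7, 2.6]
finger_gap: 53.1
```

Run:
```python
from h import *
goto([555.7,-287.4,150],94.1)
```

```text
t 11.45 tcp [452.8 345.4  44.4] phi 75.67 tilt [0.0032 0.0032] F [-0.5  0.7  2.6] gap 53.1
d [-587.3  256.5 -107.3] rv [ 0.0029 -0.0035 -0.3216]
```

Request:
{"name": "move_arm", "arguments": {"increments": [{"dx": 0, "dy": 0, "dz": -10, "ax": 0, "ay": 0, "az": 0, "claw": 1}, {"dx": 0, "dy": 0, "dz": -30, "ax": 0, "ay": 0, "az": 0, "claw": 1}, {"dx": 0, "dy": 0, "dz": -55, "ax": 0, "ay": 0, "az": 0, "claw": 1}, {"dx": -9, "dy": 4, "dz": -80, "ax": 0, "ay": 0, "az": 0, "claw": 1}, {"dx": -30, "dy": 13, "dz": -98, "ax": 0, "ay": 0, "az": -0.03, "claw": 1}, {"dx": -62, "dy": 27, "dz": -107, "ax": 0, "ay": 0, "az": -0.06, "claw": 1}, {"dx": -98, "dy": 43, "dz": -107, "ax": 0, "ay": 0, "az": -0.1, "claw": 1}, {"dx": -135, "dy": 59, "dz": -107, "ax": 0.001, "ay": -0.001, "az": -0.13, "claw": 1}, {"dx": -173, "dy": 75, "dz": -107, "ax": 0.002, "ay": -0.002, "az": -0.16, "claw": 1}, {"dx": -211, "dy": 92, "dz": -107, "ax": 0.003, "ay": -0.003, "az": -0.2, "claw": 1}], "squeeze": 40}}

```text
clock: 12.45
tcp_pos: [488.4, 116.1, 150.1]
orientation: [[0.048, 0.999, -0.002], [0.999, -0.048, -0.0], [-0.0, -0.002, -1.0]]
ft_force: [0.3, -0.4, -1.2]
finger_gap: 53.1
```

Run:
```python
from h import *
goto([555.7,-287.4,150],94.1)
```

```text
t 12.45 tcp [488.4 116.1 150.1] phi 87.25 tilt [-0.0024 -0.0004] F [ 0.3 -0.4 -1.2] gap 53.1
d [-3.998e+02  8.660e+01  1.000e-01] rv [-0.0025  0.0003 -0.1195]
```

Request:
{"name": "move_arm", "arguments": {"increments": [{"dx": -38, "dy": 8, "dz": 0, "ax": 0, "ay": 0, "az": -0.02, "claw": 1}, {"dx": -78, "dy": 17, "dz": 0, "ax": 0, "ay": 0, "az": -0.04, "claw": 1}, {"dx": -120, "dy": 26, "dz": 0, "ax": 0, "ay": 0, "az": -0.06, "claw": 1}, {"dx": -164, "dy": 35, "dz": 0, "ax": 0, "ay": 0, "az": -0.08, "claw": 1}, {"dx": -210, "dy": 45, "dz": 0, "ax": 0, "ay": 0, "az": -0.1, "claw": 1}, {"dx": -256, "dy": 55, "dz": 0, "ax": -0.001, "ay": 0, "az": -0.12, "claw": 1}, {"dx": -302, "dy": 65, "dz": 0, "ax": -0.002, "ay": 0, "az": -0.12, "claw": 1}, {"dx": -344, "dy": 75, "dz": 0, "ax": -0.002, "ay": 0, "az": -0.12, "claw": 1}, {"dx": -374, "dy": 81, "dz": 0, "ax": -0.002, "ay": 0, "az": -0.12, "claw": 1}, {"dx": -392, "dy": 85, "dz": 0, "ax": -0.002, "ay": 0, "az": -0.12, "claw": 1}], "squeeze": 40}}

```text
clock: 13.45
tcp_pos: [553.6, -281.0, 149.5]
orientation: [[-0.067, 0.998, -0.001], [0.998, 0.067, -0.0], [-0.0, -0.001, -1.0]]
ft_force: [0.2, 0.7, -0.7]
finger_gap: 54.0
```

Run:
```python
from h import *
goto([555.7,-287.4,53],94.1)
```

```text
t 13.45 tcp [ 553.6 -281.   149.5] phi 93.85 tilt [-0.0008 -0.0004] F [ 0.2  0.7 -0.7] gap 54.0
d [-6.5  1.7 96.5] rv [-0.0009  0.0004 -0.0043]
```

Request:
{"name": "move_arm", "arguments": {"increments": [{"dx": -6.5, "dy": 1.7, "dz": 0, "ax": 0, "ay": 0, "az": -0.004, "claw": 1}, {"dx": -6.5, "dy": 1.7, "dz": 15, "ax": 0, "ay": 0, "az": -0.004, "claw": 1}, {"dx": -6.5, "dy": 1.7, "dz": 35, "ax": 0, "ay": 0, "az": -0.004, "claw": 1}, {"dx": -6.5, "dy": 1.7, "dz": 52, "ax": 0, "ay": 0, "az": -0.004, "claw": 1}, {"dx": -6.5, "dy": 1.7, "dz": 64, "ax": 0, "ay": 0, "az": -0.004, "claw": 1}, {"dx": -6.5, "dy": 1.7, "dz": 70, "ax": 0, "ay": 0, "az": -0.004, "claw": 1}, {"dx": -6.5, "dy": 1.7, "dz": 70, "ax": 0, "ay": 0, "az": -0.004, "claw": 1}, {"dx": -6.5, "dy": 1.7, "dz": 70, "ax": 0, "ay": 0, "az": -0.004, "claw": 1}, {"dx": -6.5, "dy": 1.7, "dz": 70, "ax": 0, "ay": 0, "az": -0.004, "claw": 1}, {"dx": -6.5, "dy": 1.7, "dz": 70, "ax": 0, "ay": 0, "az": -0.004, "claw": 1}], "squeeze": 40}}

```text
clock: 14.45
tcp_pos: [556.9, -285.0, 81.1]
orientation: [[-0.074, 0.997, 0.002], [0.997, 0.074, -0.001], [-0.002, 0.002, -1.0]]
ft_force: [-0.7, 0.0, -1.9]
finger_gap: 53.3
```

Run:
```python
from look import *
goto([555.7,-287.4,53],94.1)
look('w7',{'pocket':(555.7,-287.4,19)})
```

```text
t 14.45 tcp [ 556.9 -285.    81.1] phi 94.24 tilt [ 0.0018 -0.0015] F [-0.7  0.  -1.9] gap 53.3
d [-2.2 -1.5 28.1] rv [0.0017 0.0016 0.0024]
t 14.45 tcp [ 556.9 -285.    81.1] phi 94.24 tilt [ 0.0018 -0.0015] F [-0.7  0.  -1.9] gap 53.3
pocket [327. 276.]
```

View pics/w7.png

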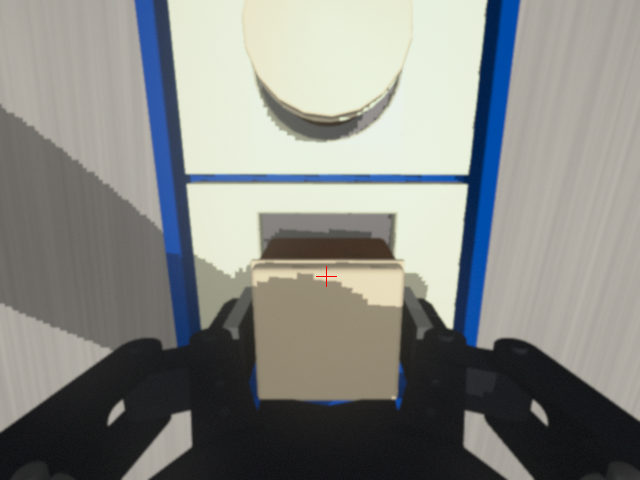

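Request:
{"name": "move_arm", "arguments": {"increments": [{"dx": -1.5, "dy": -1, "dz": 7, "ax": 0.001, "ay": 0.001, "az": 0, "claw": 1}, {"dx": -1.5, "dy": -1, "dz": 16, "ax": 0.001, "ay": 0.001, "az": 0, "claw": 1}, {"dx": -1.5, "dy": -1, "dz": 23, "ax": 0.001, "ay": 0.001, "az": 0, "claw": 1}, {"dx": -1.5, "dy": -1, "dz": 27, "ax": 0.001, "ay": 0.001, "az": 0, "claw": 1}, {"dx": -1.5, "dy": -1, "dz": 29, "ax": 0.001, "ay": 0.001, "az": 0, "claw": 1}, {"dx": -1.5, "dy": -1, "dz": 30, "ax": 0.001, "ay": 0.001, "az": 0, "claw": 1}, {"dx": -1.5, "dy": -1, "dz": 30, "ax": 0.001, "ay": 0.001, "az": 0, "claw": 1}, {"dx": -1.5, "dy": -1, "dz": 30, "ax": 0.001, "ay": 0.001, "az": 0, "claw": 1}, {"dx": -1.5, "dy": -1, "dz": 30, "ax": 0.001, "ay": 0.001, "az": 0, "claw": 1}, {"dx": -1.5, "dy": -1, "dz": 30, "ax": 0.001, "ay": 0.001, "az": 0, "claw": 1}], "squeeze": 40}}

```text
clock: 15.5
tcp_pos: [555.0, -286.1, 52.5]
orientation: [[-0.074, 0.997, -0.001], [0.997, 0.074, 0.0], [0.0, -0.001, -1.0]]
ft_force: [-5.1, 2.5, 11.1]
finger_gap: 53.0
```

Request:
{"name": "move_arm", "arguments": {"increments": [{"dx": 0, "dy": 0, "dz": 0, "ax": 0, "ay": 0, "az": 0, "claw": -1}, {"dx": 0, "dy": 0, "dz": 0, "ax": 0, "ay": 0, "az": 0, "claw": -1}, {"dx": 0, "dy": 0, "dz": 0, "ax": 0, "ay": 0, "az": 0, "claw": -1}, {"dx": 0, "dy": 0, "dz": 0, "ax": 0, "ay": 0, "az": 0, "claw": -1}, {"dx": 0, "dy": 0, "dz": -5, "ax": 0, "ay": 0, "az": 0, "claw": -1}, {"dx": 0, "dy": 0, "dz": -20, "ax": 0, "ay": 0, "az": 0, "claw": -1}, {"dx": 0, "dy": 0, "dz": -45, "ax": 0, "ay": 0, "az": 0, "claw": -1}, {"dx": 0, "dy": 0, "dz": -70, "ax": 0, "ay": 0, "az": 0, "claw": -1}, {"dx": 0, "dy": 0, "dz": -90, "ax": 0, "ay": 0, "az": 0, "claw": -1}, {"dx": 0, "dy": 0, "dz": -97, "ax": 0, "ay": 0, "az": 0, "claw": -1}]}}

```text
clock: 16.5
tcp_pos: [557.3, -287.4, 151.7]
orientation: [[-0.074, 0.997, 0.005], [0.997, 0.074, -0.003], [-0.004, 0.005, -1.0]]
ft_force: [-0.1, -0.1, 0.0]
finger_gap: 85.9
```

Run:
```python
from look import *
goto([664.6,230.6,150],168.7)
look('w8',{'sq':(555.7,-287.4,54)})
```

```text
t 16.5 tcp [ 557.3 -287.4  151.7] phi 94.23 tilt [ 0.0048 -0.0033] F [-0.1 -0.1  0. ] gap 85.9
d [5.087e+02 1.453e+02 5.000e-01] rv [ 0.0015  0.0061 -1.2997]
t 16.5 tcp [ 557.3 -287.4  151.7] phi 94.23 tilt [ 0.0048 -0.0033] F [-0.1 -0.1  0. ] gap 85.9
sq [326. 252.]
```

View pics/w8.png

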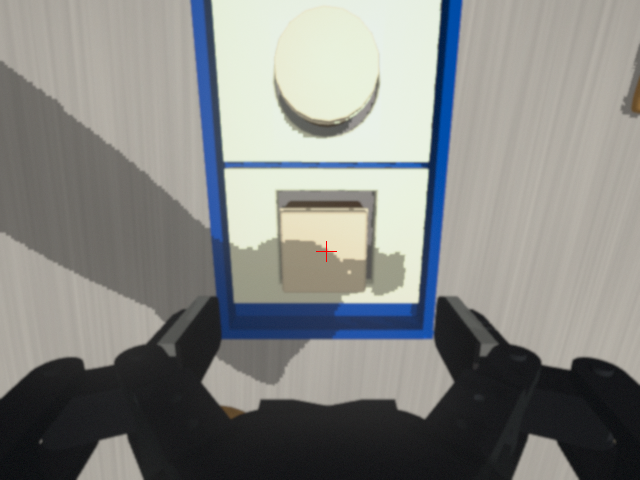

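Both the jar and the square tub are seated in their pockets. The square tub's lid is centred at about (324,250) inside its pocket.

Request:
{"name": "move_arm", "arguments": {"increments": [{"dx": 20, "dy": 6, "dz": 0, "ax": 0, "ay": 0, "az": -0.06, "claw": -1}, {"dx": 50, "dy": 14, "dz": 0, "ax": 0, "ay": 0, "az": -0.16, "claw": -1}, {"dx": 85, "dy": 24, "dz": 0, "ax": 0, "ay": 0, "az": -0.28, "claw": -1}, {"dx": 122, "dy": 35, "dz": 0, "ax": 0, "ay": 0.001, "az": -0.39, "claw": -1}, {"dx": 160, "dy": 46, "dz": 0, "ax": 0, "ay": 0.002, "az": -0.5, "claw": -1}, {"dx": 198, "dy": 57, "dz": 0, "ax": 0, "ay": 0.003, "az": -0.6, "claw": -1}, {"dx": 236, "dy": 67, "dz": 0, "ax": 0, "ay": 0.003, "az": -0.7, "claw": -1}, {"dx": 274, "dy": 78, "dz": 0, "ax": 0.001, "ay": 0.004, "az": -0.8, "claw": -1}, {"dx": 312, "dy": 89, "dz": 0, "ax": 0.001, "ay": 0.004, "az": -0.9, "claw": -1}, {"dx": 350, "dy": 100, "dz": 0, "ax": 0.001, "ay": 0.005, "az": -1.0, "claw": -1}]}}

```text
clock: 17.55
tcp_pos: [628.9, 71.8, 146.0]
orientation: [[-0.881, 0.473, -0.006], [0.473, 0.881, 0.004], [0.007, 0.001, -1.0]]
ft_force: [0.8, 0.6, 0.9]
finger_gap: 85.5
```

Run:
```python
from h import *
goto([664.6,230.6,150],168.7)
```

```text
t 17.55 tcp [628.9  71.8 146. ] phi 151.77 tilt [-0.0061  0.004 ] F [0.8 0.6 0.9] gap 85.5
d [ 43.7 156.8  -3.6] rv [ 0.0017 -0.0072 -0.2956]
```

Request:
{"name": "move_arm", "arguments": {"increments": [{"dx": 10, "dy": 35, "dz": -1, "ax": 0, "ay": 0, "az": -0.08, "claw": -1}, {"dx": 20, "dy": 70, "dz": -2, "ax": 0, "ay": -0.002, "az": -0.17, "claw": -1}, {"dx": 29, "dy": 104, "dz": -3, "ax": 0.001, "ay": -0.004, "az": -0.24, "claw": -1}, {"dx": 37, "dy": 133, "dz": -3, "ax": 0.002, "ay": -0.007, "az": -0.29, "claw": -1}, {"dx": 42, "dy": 150, "dz": 0, "ax": 0.002, "ay": -0.007, "az": -0.296, "claw": -1}, {"dx": 43.7, "dy": 156.8, "dz": 5, "ax": 0.002, "ay": -0.007, "az": -0.296, "claw": -1}, {"dx": 43.7, "dy": 156.8, "dz": 15, "ax": 0.002, "ay": -0.007, "az": -0.296, "claw": -1}, {"dx": 43.7, "dy": 156.8, "dz": 30, "ax": 0.002, "ay": -0.007, "az": -0.296, "claw": -1}, {"dx": 43.7, "dy": 156.8, "dz": 45, "ax": 0.002, "ay": -0.007, "az": -0.296, "claw": -1}, {"dx": 43.7, "dy": 156.8, "dz": 45, "ax": 0.002, "ay": -0.007, "az": -0.296, "claw": -1}]}}

```text
clock: 18.55
tcp_pos: [663.0, 227.0, 97.6]
orientation: [[-0.979, 0.201, -0.006], [0.201, 0.98, -0.002], [0.006, -0.003, -1.0]]
ft_force: [-0.1, 0.8, -0.1]
finger_gap: 85.5
```

Run:
```python
from look import *
goto([664.6,230.6,40],168.7)
look('w9',{'long':(664.6,230.6,45)})
```

```text
t 18.55 tcp [663.  227.   97.6] phi 168.38 tilt [-0.0063 -0.0022] F [-0.1  0.8 -0.1] gap 85.5
d [-1.2  4.  57.6] rv [-0.0034 -0.0057 -0.0055]
t 18.55 tcp [663.  227.   97.6] phi 168.38 tilt [-0.0063 -0.0022] F [-0.1  0.8 -0.1] gap 85.5
long [336. 283.]
```

View pics/w9.png

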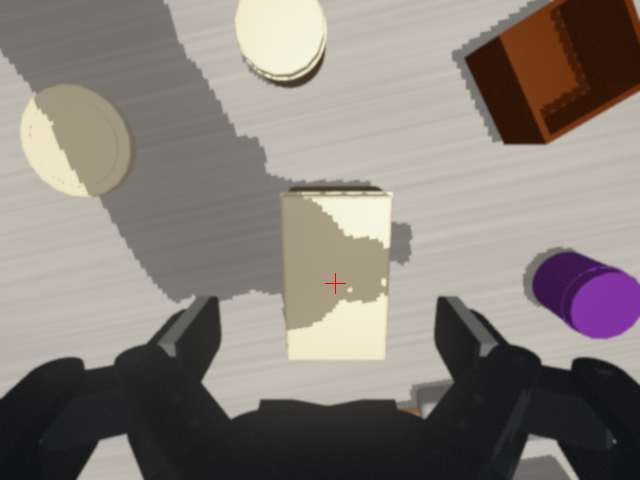

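Request:
{"name": "move_arm", "arguments": {"increments": [{"dx": -1.2, "dy": 4, "dz": 12, "ax": -0.003, "ay": -0.006, "az": -0.006, "claw": -1}, {"dx": -1.2, "dy": 4, "dz": 32, "ax": -0.003, "ay": -0.006, "az": -0.006, "claw": -1}, {"dx": -1.2, "dy": 4, "dz": 48, "ax": -0.003, "ay": -0.006, "az": -0.006, "claw": -1}, {"dx": -1.2, "dy": 4, "dz": 57, "ax": -0.003, "ay": -0.006, "az": -0.006, "claw": -1}, {"dx": -1.2, "dy": 4, "dz": 57, "ax": -0.003, "ay": -0.006, "az": -0.006, "claw": 1}, {"dx": -1.2, "dy": 4, "dz": 57, "ax": -0.003, "ay": -0.006, "az": -0.006, "claw": 1}, {"dx": -1.2, "dy": 4, "dz": 57, "ax": -0.003, "ay": -0.006, "az": -0.006, "claw": 1}, {"dx": -1.2, "dy": 4, "dz": 57, "ax": -0.003, "ay": -0.006, "az": -0.006, "claw": 1}, {"dx": -1.2, "dy": 4, "dz": 57, "ax": -0.003, "ay": -0.006, "az": -0.006, "claw": 1}, {"dx": -1.2, "dy": 4, "dz": 57, "ax": -0.003, "ay": -0.006, "az": -0.006, "claw": 1}], "squeeze": 45}}

```text
clock: 19.6
tcp_pos: [668.3, 232.9, 46.5]
orientation: [[-0.981, 0.194, 0.01], [0.194, 0.981, 0.002], [-0.009, 0.004, -1.0]]
ft_force: [-0.5, 0.8, 1.8]
finger_gap: 52.7
```

Run:
```python
from h import *
goto([540.5,-77.8,130],184.1)
```

```text
t 19.6 tcp [668.3 232.9  46.5] phi 168.83 tilt [0.0097 0.0021] F [-0.5  0.8  1.8] gap 52.7
d [  64.4 -329.2  -85.3] rv [ 0.0027  0.0096 -0.2664]
```

Request:
{"name": "move_arm", "arguments": {"increments": [{"dx": 0, "dy": 0, "dz": -5, "ax": 0, "ay": 0, "az": 0, "claw": 1}, {"dx": 0, "dy": 0, "dz": -15, "ax": 0, "ay": 0, "az": 0, "claw": 1}, {"dx": 0, "dy": 0, "dz": -30, "ax": 0, "ay": 0, "az": 0, "claw": 1}, {"dx": 0, "dy": 0, "dz": -50, "ax": 0, "ay": 0, "az": 0, "claw": 1}, {"dx": 0, "dy": 0, "dz": -70, "ax": 0, "ay": 0, "az": 0, "claw": 1}, {"dx": 2, "dy": -10, "dz": -85, "ax": 0, "ay": 0, "az": -0.01, "claw": 1}, {"dx": 6, "dy": -28, "dz": -95, "ax": 0, "ay": 0.002, "az": -0.03, "claw": 1}, {"dx": 11, "dy": -54, "dz": -97, "ax": 0.001, "ay": 0.004, "az": -0.06, "claw": 1}, {"dx": 17, "dy": -86, "dz": -97, "ax": 0.002, "ay": 0.006, "az": -0.09, "claw": 1}, {"dx": 24, "dy": -120, "dz": -97, "ax": 0.003, "ay": 0.01, "az": -0.12, "claw": 1}], "squeeze": 45}}

```text
clock: 20.6
tcp_pos: [619.6, 118.2, 143.2]
orientation: [[-0.997, 0.073, -0.001], [0.073, 0.997, -0.0], [0.001, -0.0, -1.0]]
ft_force: [0.0, -1.4, -2.0]
finger_gap: 53.2
```

Run:
```python
from h import *
goto([543.5,-77.8,140],184.1)
```

```text
t 20.6 tcp [619.6 118.2 143.2] phi 175.84 tilt [-0.0011 -0.0004] F [ 0.  -1.4 -2. ] gap 53.2
d [  61.6 -201.     3.4] rv [-0.0004 -0.0011 -0.1442]
```

Request:
{"name": "move_arm", "arguments": {"increments": [{"dx": 10, "dy": -33, "dz": 0, "ax": 0, "ay": 0, "az": -0.03, "claw": 1}, {"dx": 20, "dy": -66, "dz": 0, "ax": 0, "ay": 0, "az": -0.06, "claw": 1}, {"dx": 31, "dy": -100, "dz": 0, "ax": 0, "ay": 0, "az": -0.09, "claw": 1}, {"dx": 42, "dy": -134, "dz": 0, "ax": 0, "ay": 0, "az": -0.12, "claw": 1}, {"dx": 51, "dy": -165, "dz": 0, "ax": 0, "ay": 0, "az": -0.144, "claw": 1}, {"dx": 58, "dy": -188, "dz": 0, "ax": 0, "ay": 0, "az": -0.144, "claw": 1}, {"dx": 61.6, "dy": -200, "dz": 5, "ax": 0, "ay": 0, "az": -0.144, "claw": 1}, {"dx": 61.6, "dy": -201, "dz": 15, "ax": 0, "ay": 0, "az": -0.144, "claw": 1}, {"dx": 61.6, "dy": -201, "dz": 30, "ax": 0, "ay": 0, "az": -0.144, "claw": 1}, {"dx": 61.6, "dy": -201, "dz": 40, "ax": 0, "ay": 0, "az": -0.144, "claw": 1}], "squeeze": 45}}

```text
clock: 21.6
tcp_pos: [542.7, -75.1, 99.8]
orientation: [[-0.998, -0.07, -0.005], [-0.07, 0.998, 0.001], [0.005, 0.002, -1.0]]
ft_force: [-0.4, 0.1, -2.9]
finger_gap: 53.1
```

Request:
{"name": "move_arm", "arguments": {"increments": [{"dx": 0, "dy": 0, "dz": 5, "ax": 0, "ay": 0, "az": 0, "claw": 1}, {"dx": 0, "dy": 0, "dz": 10, "ax": 0, "ay": 0, "az": 0, "claw": 1}, {"dx": 0, "dy": 0, "dz": 12, "ax": 0, "ay": 0, "az": 0, "claw": 1}, {"dx": 0, "dy": 0, "dz": 12, "ax": 0, "ay": 0, "az": 0, "claw": 1}, {"dx": 0, "dy": 0, "dz": 12, "ax": 0, "ay": 0, "az": 0, "claw": 1}, {"dx": 0, "dy": 0, "dz": 12, "ax": 0, "ay": 0, "az": 0, "claw": 1}, {"dx": 0, "dy": 0, "dz": 12, "ax": 0, "ay": 0, "az": 0, "claw": 1}, {"dx": 0, "dy": 0, "dz": 12, "ax": 0, "ay": 0, "az": 0, "claw": 1}, {"dx": 0, "dy": 0, "dz": 12, "ax": 0, "ay": 0, "az": 0, "claw": 1}, {"dx": 0, "dy": 0, "dz": 12, "ax": 0, "ay": 0, "az": 0, "claw": 1}], "squeeze": 45}}

```text
clock: 22.6
tcp_pos: [543.4, -76.4, 90.2]
orientation: [[-0.998, -0.069, -0.002], [-0.069, 0.998, -0.0], [0.002, 0.0, -1.0]]
ft_force: [0.2, 1.0, -1.7]
finger_gap: 53.0
```

Run:
```python
from look import *
goto([543.5,-77.8,54],184.1)
a=np.radians(4.1);c=np.array([540.6,-77.8,19])
ex=np.array([np.cos(a),np.sin(a),0]);ey=np.array([-np.sin(a),np.cos(a),0])
look('w10',{f'{i}{j}':c+i*53*ex+j*35*ey for i in(-1,1) for j in (-1,1)})
look('s10',{},'scene')
im=cv2.imread('pics/s10.png')[130:330,100:340]; cv2.imwrite('pics/s10c.png',cv2.resize(im,None,fx=3,fy=3))
```

```text
t 22.6 tcp [543.4 -76.4  90.2] phi -176.05 tilt [-0.0023 -0.0001] F [ 0.2  1.  -1.7] gap 53.0
d [-0.  -1.4 36.2] rv [ 0.0001 -0.0023 -0.0026]
t 22.6 tcp [543.4 -76.4  90.2] phi -176.05 tilt [-0.0023 -0.0001] F [ 0.2  1.  -1.7] gap 53.0
-1-1 [258. 168.]
-11 [392. 168.]
1-1 [267. 349.]
11 [384. 348.]
t 22.65 tcp [543.4 -76.4  90.2] phi -176.04 tilt [-0.0025 -0.    ] F [ 0.4  0.8 -1.7] gap 52.9
```

View pics/w10.png

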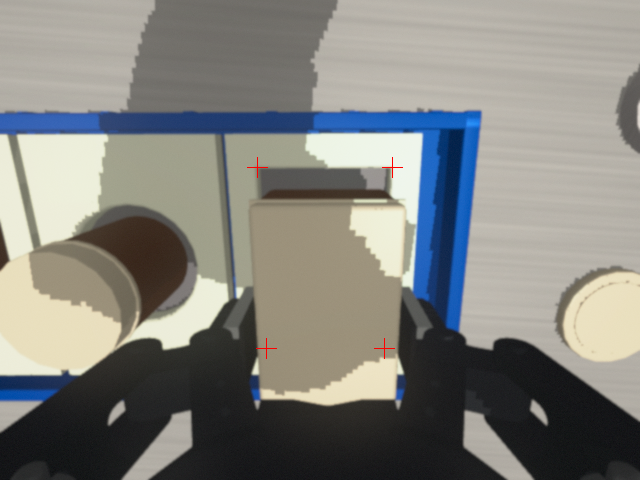

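View pics/s10c.png

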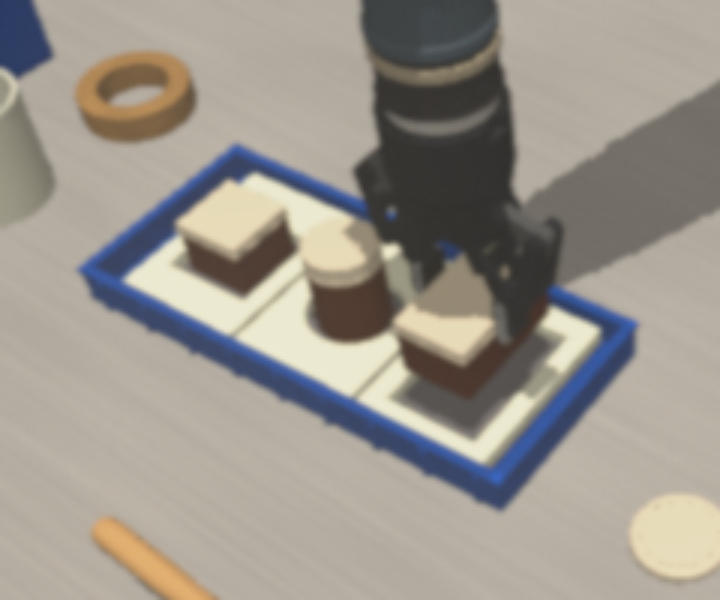

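Run:
```python
from h import *
cal=np.load('pics/w10.npy',allow_pickle=True).item()
P=back(cal,[[327,207],[327,200],[252,207],[404,207]],88.7); print(P.round(1))
a=np.radians(4.1);c=np.array([540.6,-77.8])
ex=np.array([np.cos(a),np.sin(a)]);ey=np.array([-np.sin(a),np.cos(a)])
for p in P: print(((p[:2]-c)@ex).round(1),((p[:2]-c)@ey).round(1))
```

```text
[[ 496.2  -79.9   88.7]
 [ 493.9  -80.1   88.7]
 [ 498.  -105.2   88.7]
 [ 494.4  -53.9   88.7]]
-44.4 1.1
-46.8 1.1
-44.4 -24.3
-44.3 27.1
```

Request:
{"name": "move_arm", "arguments": {"increments": [{"dx": 0, "dy": -1.4, "dz": 6, "ax": 0, "ay": -0.002, "az": -0.003, "claw": 1}, {"dx": 0, "dy": -1.4, "dz": 14, "ax": 0, "ay": -0.002, "az": -0.003, "claw": 1}, {"dx": 0, "dy": -1.4, "dz": 22, "ax": 0, "ay": -0.002, "az": -0.003, "claw": 1}, {"dx": 0, "dy": -1.4, "dz": 29, "ax": 0, "ay": -0.002, "az": -0.003, "claw": 1}, {"dx": 0, "dy": -1.4, "dz": 34, "ax": 0, "ay": -0.002, "az": -0.003, "claw": 1}, {"dx": 0, "dy": -1.4, "dz": 37, "ax": 0, "ay": -0.002, "az": -0.003, "claw": 1}, {"dx": 0, "dy": -1.4, "dz": 37, "ax": 0, "ay": -0.002, "az": -0.003, "claw": 1}, {"dx": 0, "dy": -1.4, "dz": 37, "ax": 0, "ay": -0.002, "az": -0.003, "claw": 1}, {"dx": 0, "dy": -1.4, "dz": 37, "ax": 0, "ay": -0.002, "az": -0.003, "claw": 1}, {"dx": 0, "dy": -1.4, "dz": 37, "ax": 0, "ay": -0.002, "az": -0.003, "claw": 1}], "squeeze": 45}}

```text
clock: 23.7
tcp_pos: [543.6, -77.8, 54.6]
orientation: [[-0.997, -0.072, 0.0], [-0.072, 0.997, -0.0], [-0.0, -0.0, -1.0]]
ft_force: [-3.7, 0.9, 4.4]
finger_gap: 53.0
```

Light contact (4 N), so the tub is on the floor. Release and rise.

Request:
{"name": "move_arm", "arguments": {"increments": [{"dx": 0, "dy": 0, "dz": 0, "ax": 0, "ay": 0, "az": 0, "claw": -1}, {"dx": 0, "dy": 0, "dz": 0, "ax": 0, "ay": 0, "az": 0, "claw": -1}, {"dx": 0, "dy": 0, "dz": 0, "ax": 0, "ay": 0, "az": 0, "claw": -1}, {"dx": 0, "dy": 0, "dz": 0, "ax": 0, "ay": 0, "az": 0, "claw": -1}, {"dx": 0, "dy": 0, "dz": -5, "ax": 0, "ay": 0, "az": 0, "claw": -1}, {"dx": 0, "dy": 0, "dz": -20, "ax": 0, "ay": 0, "az": 0, "claw": -1}, {"dx": 0, "dy": 0, "dz": -45, "ax": 0, "ay": 0, "az": 0, "claw": -1}, {"dx": 0, "dy": 0, "dz": -70, "ax": 0, "ay": 0, "az": 0, "claw": -1}, {"dx": 0, "dy": 0, "dz": -90, "ax": 0, "ay": 0, "az": 0, "claw": -1}, {"dx": 0, "dy": 0, "dz": -97, "ax": 0, "ay": 0, "az": 0, "claw": -1}]}}

```text
clock: 24.7
tcp_pos: [545.5, -78.3, 154.6]
orientation: [[-0.997, -0.072, 0.006], [-0.072, 0.997, -0.002], [-0.006, -0.002, -1.0]]
ft_force: [1.6, 0.2, -0.5]
finger_gap: 85.8
```

Run:
```python
from look import *
goto([542.6,229.5,120],180)
look('w11',{'long':(540.6,-77.8,53)})
```

```text
t 24.7 tcp [545.5 -78.3 154.6] phi -175.86 tilt [ 0.0061 -0.0017] F [ 1.6  0.2 -0.5] gap 85.8
d [-19.1 307.3  34.1] rv [-0.0019  0.006   0.0722]
t 24.7 tcp [545.5 -78.3 154.6] phi -175.86 tilt [ 0.0061 -0.0017] F [ 1.6  0.2 -0.5] gap 85.8
long [329. 245.]
```

View pics/w11.png

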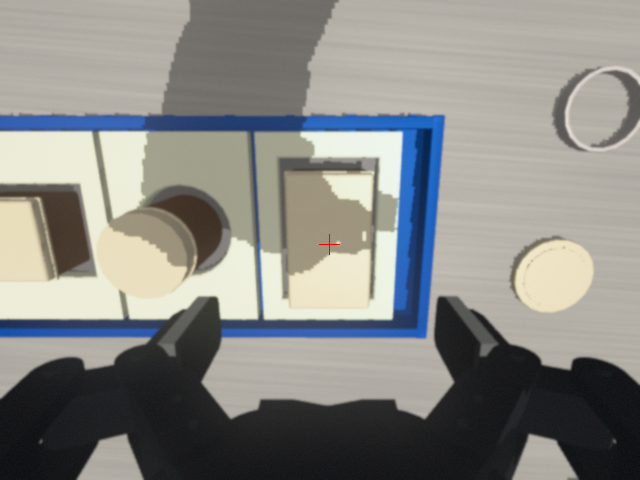

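The long tub is seated, with its lid centre at about (330,243), which matches the prediction. Now the small pot.

Request:
{"name": "move_arm", "arguments": {"increments": [{"dx": -2, "dy": 28, "dz": 0, "ax": 0, "ay": 0.001, "az": 0.01, "claw": -1}, {"dx": -4, "dy": 66, "dz": 0, "ax": 0, "ay": 0.002, "az": 0.02, "claw": -1}, {"dx": -7, "dy": 108, "dz": 0, "ax": 0, "ay": 0.003, "az": 0.03, "claw": -1}, {"dx": -9, "dy": 152, "dz": 5, "ax": 0, "ay": 0.004, "az": 0.04, "claw": -1}, {"dx": -12, "dy": 196, "dz": 10, "ax": 0, "ay": 0.005, "az": 0.05, "claw": -1}, {"dx": -15, "dy": 238, "dz": 18, "ax": 0, "ay": 0.006, "az": 0.06, "claw": -1}, {"dx": -17, "dy": 272, "dz": 26, "ax": -0.002, "ay": 0.006, "az": 0.07, "claw": -1}, {"dx": -18, "dy": 295, "dz": 32, "ax": -0.002, "ay": 0.006, "az": 0.072, "claw": -1}, {"dx": -19, "dy": 306, "dz": 34, "ax": -0.002, "ay": 0.006, "az": 0.072, "claw": -1}, {"dx": -19, "dy": 307, "dz": 34, "ax": -0.002, "ay": 0.006, "az": 0.072, "claw": -1}]}}

```text
clock: 25.75
tcp_pos: [539.5, 230.5, 115.0]
orientation: [[-1.0, -0.002, -0.008], [-0.002, 1.0, 0.001], [0.008, 0.001, -1.0]]
ft_force: [0.4, -0.8, 0.7]
finger_gap: 85.6
```

Run:
```python
from look import *
goto([542.6,229.5,32],180)
look('w12',{'pot':(542.6,229.5,38)})
```

```text
t 25.75 tcp [539.5 230.5 115. ] phi -179.88 tilt [-0.0085  0.0011] F [ 0.4 -0.8  0.7] gap 85.6
d [-3.8 -1.1 83. ] rv [ 0.0011 -0.0085  0.0021]
t 25.75 tcp [539.5 230.5 115. ] phi -179.88 tilt [-0.0085  0.0011] F [ 0.4 -0.8  0.7] gap 85.6
pot [326. 272.]
```

View pics/w12.png

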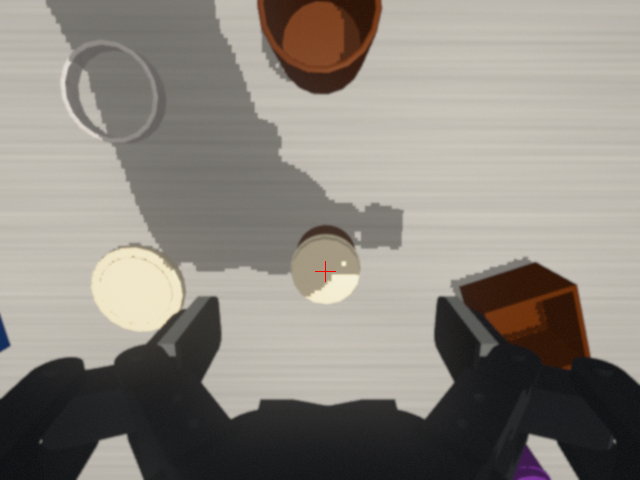

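Request:
{"name": "move_arm", "arguments": {"increments": [{"dx": -2, "dy": -1, "dz": 15, "ax": 0, "ay": -0.003, "az": 0.002, "claw": -1}, {"dx": -2, "dy": -1, "dz": 35, "ax": 0, "ay": -0.003, "az": 0.002, "claw": -1}, {"dx": -2, "dy": -1, "dz": 55, "ax": 0, "ay": -0.003, "az": 0.002, "claw": -1}, {"dx": -2, "dy": -1, "dz": 70, "ax": 0, "ay": -0.003, "az": 0.002, "claw": -1}, {"dx": -2, "dy": -1, "dz": 79, "ax": 0, "ay": -0.003, "az": 0.002, "claw": -1}, {"dx": -2, "dy": -1, "dz": 81, "ax": 0, "ay": -0.003, "az": 0.002, "claw": -1}, {"dx": -2, "dy": -1, "dz": 81, "ax": 0, "ay": -0.003, "az": 0.002, "claw": -1}, {"dx": -2, "dy": -1, "dz": 81, "ax": 0, "ay": -0.003, "az": 0.002, "claw": -1}, {"dx": -2, "dy": -1, "dz": 81, "ax": 0, "ay": -0.003, "az": 0.002, "claw": -1}, {"dx": -2, "dy": -1, "dz": 81, "ax": 0, "ay": -0.003, "az": 0.002, "claw": -1}]}}

```text
clock: 26.8
tcp_pos: [542.4, 229.2, 36.1]
orientation: [[-1.0, 0.002, -0.002], [0.002, 1.0, 0.002], [0.002, 0.002, -1.0]]
ft_force: [0.1, 0.1, 0.1]
finger_gap: 85.4
```

Run:
```python
from look import *
goto([542.6,229.5,32],180)
```

```text
t 26.8 tcp [542.4 229.2  36.1] phi 179.9 tilt [-0.0019  0.0023] F [0.1 0.1 0.1] gap 85.4
d [-0.2  0.3  4.1] rv [ 0.0023 -0.0019 -0.0017]
```

Request:
{"name": "move_arm", "arguments": {"increments": [{"dx": 0, "dy": 0, "dz": 2, "ax": 0.002, "ay": -0.002, "az": 0, "claw": -1}, {"dx": 0, "dy": 0, "dz": 4, "ax": 0.002, "ay": -0.002, "az": 0, "claw": -1}, {"dx": 0, "dy": 0, "dz": 4, "ax": 0.002, "ay": -0.002, "az": 0, "claw": 1}, {"dx": 0, "dy": 0, "dz": 4, "ax": 0.002, "ay": -0.002, "az": 0, "claw": 1}, {"dx": 0, "dy": 0, "dz": 4, "ax": 0.002, "ay": -0.002, "az": 0, "claw": 1}, {"dx": 0, "dy": 0, "dz": 4, "ax": 0.002, "ay": -0.002, "az": 0, "claw": 1}, {"dx": 0, "dy": 0, "dz": 4, "ax": 0.002, "ay": -0.002, "az": 0, "claw": 1}, {"dx": 0, "dy": 0, "dz": 4, "ax": 0.002, "ay": -0.002, "az": 0, "claw": 1}, {"dx": 0, "dy": 0, "dz": 4, "ax": 0.002, "ay": -0.002, "az": 0, "claw": 1}, {"dx": 0, "dy": 0, "dz": 4, "ax": 0.002, "ay": -0.002, "az": 0, "claw": 1}], "squeeze": 30}}

```text
clock: 27.8
tcp_pos: [541.9, 229.0, 31.3]
orientation: [[-1.0, 0.002, -0.001], [0.002, 1.0, -0.0], [0.001, -0.0, -1.0]]
ft_force: [0.0, 0.4, 0.4]
finger_gap: 39.1
```

Run:
```python
from look import *
goto([540.6,-77.8,140],184.1)
```

```text
t 27.8 tcp [541.9 229.   31.3] phi 179.89 tilt [-0.0012 -0.    ] F [0.  0.4 0.4] gap 39.1
d [   0.8 -306.8 -108.7] rv [-0.     -0.0012 -0.0735]
```

Gripped with a gap of 39 mm. Lift and carry.

Request:
{"name": "move_arm", "arguments": {"increments": [{"dx": 0, "dy": 0, "dz": -8, "ax": 0, "ay": 0, "az": 0, "claw": 1}, {"dx": 0, "dy": 0, "dz": -28, "ax": 0, "ay": 0, "az": 0, "claw": 1}, {"dx": 0, "dy": 0, "dz": -55, "ax": 0, "ay": 0, "az": 0, "claw": 1}, {"dx": 0, "dy": -6, "dz": -80, "ax": 0, "ay": 0, "az": -0.01, "claw": 1}, {"dx": 0, "dy": -24, "dz": -98, "ax": 0, "ay": 0, "az": -0.02, "claw": 1}, {"dx": 0, "dy": -54, "dz": -107, "ax": 0, "ay": 0, "az": -0.03, "claw": 1}, {"dx": 0, "dy": -90, "dz": -109, "ax": 0, "ay": 0, "az": -0.04, "claw": 1}, {"dx": 0, "dy": -128, "dz": -109, "ax": 0, "ay": 0, "az": -0.05, "claw": 1}, {"dx": 0, "dy": -166, "dz": -109, "ax": 0, "ay": 0, "az": -0.06, "claw": 1}, {"dx": 0, "dy": -204, "dz": -109, "ax": 0, "ay": 0, "az": -0.073, "claw": 1}], "squeeze": 30}}

```text
clock: 28.8
tcp_pos: [541.3, 23.6, 140.8]
orientation: [[-0.997, -0.072, -0.001], [-0.072, 0.997, -0.0], [0.001, -0.0, -1.0]]
ft_force: [0.2, 0.5, -0.8]
finger_gap: 39.1
```

Run:
```python
from look import *
goto([540.6,-77.8,140],184.1)
```

```text
t 28.8 tcp [541.3  23.6 140.8] phi -175.88 tilt [-0.0011 -0.0002] F [ 0.2  0.5 -0.8] gap 39.1
d [   8.  -101.1    0.8] rv [-0.0001 -0.0011  0.0004]
```

Request:
{"name": "move_arm", "arguments": {"increments": [{"dx": 2, "dy": -28, "dz": 0, "ax": 0, "ay": 0, "az": 0, "claw": 1}, {"dx": 4, "dy": -56, "dz": 0, "ax": 0, "ay": 0, "az": 0, "claw": 1}, {"dx": 6, "dy": -80, "dz": 0, "ax": 0, "ay": 0, "az": 0, "claw": 1}, {"dx": 7, "dy": -95, "dz": 0, "ax": 0, "ay": 0, "az": 0, "claw": 1}, {"dx": 8, "dy": -100, "dz": 5, "ax": 0, "ay": 0, "az": 0, "claw": 1}, {"dx": 8, "dy": -101, "dz": 18, "ax": 0, "ay": 0, "az": 0, "claw": 1}, {"dx": 8, "dy": -101, "dz": 30, "ax": 0, "ay": 0, "az": 0, "claw": 1}, {"dx": 8, "dy": -101, "dz": 38, "ax": 0, "ay": 0, "az": 0, "claw": 1}, {"dx": 8, "dy": -101, "dz": 40, "ax": 0, "ay": 0, "az": 0, "claw": 1}, {"dx": 8, "dy": -101, "dz": 40, "ax": 0, "ay": 0, "az": 0, "claw": 1}], "squeeze": 30}}

```text
clock: 29.8
tcp_pos: [540.0, -75.5, 99.2]
orientation: [[-0.997, -0.072, -0.003], [-0.072, 0.997, 0.0], [0.003, 0.001, -1.0]]
ft_force: [-0.4, 0.0, 0.1]
finger_gap: 39.4
```

Request:
{"name": "move_arm", "arguments": {"increments": [{"dx": 0, "dy": 0, "dz": 0, "ax": 0, "ay": 0, "az": 0, "claw": 1}, {"dx": 0, "dy": 0, "dz": 0, "ax": 0, "ay": 0, "az": 0, "claw": 1}, {"dx": 0, "dy": 0, "dz": 0, "ax": 0, "ay": 0, "az": 0, "claw": 1}, {"dx": 0, "dy": 0, "dz": 0, "ax": 0, "ay": 0, "az": 0, "claw": 1}, {"dx": 0, "dy": 0, "dz": 0, "ax": 0, "ay": 0, "az": 0, "claw": 1}, {"dx": 0, "dy": 0, "dz": 0, "ax": 0, "ay": 0, "az": 0, "claw": 1}, {"dx": 0, "dy": 0, "dz": 0, "ax": 0, "ay": 0, "az": 0, "claw": 1}, {"dx": 0, "dy": 0, "dz": 0, "ax": 0, "ay": 0, "az": 0, "claw": 1}, {"dx": 0, "dy": 0, "dz": 0, "ax": 0, "ay": 0, "az": 0, "claw": 1}, {"dx": 0, "dy": 0, "dz": 0, "ax": 0, "ay": 0, "az": 0, "claw": 1}], "squeeze": 30}}

```text
clock: 30.8
tcp_pos: [540.6, -76.4, 100.2]
orientation: [[-0.997, -0.071, -0.002], [-0.071, 0.997, -0.0], [0.002, -0.0, -1.0]]
ft_force: [1.3, -0.4, -0.5]
finger_gap: 39.3
```

Run:
```python
from look import *
goto([540.6,-77.8,84.5],184.1)
look('w13',{'potTop':(540.6,-77.8,106)})
```

```text
t 30.8 tcp [540.6 -76.4 100.2] phi -175.93 tilt [-0.0015 -0.0001] F [ 1.3 -0.4 -0.5] gap 39.3
d [ 0.1 -1.4 15.7] rv [-0.     -0.0015 -0.0005]
t 30.8 tcp [540.6 -76.4 100.2] phi -175.93 tilt [-0.0015 -0.0001] F [ 1.3 -0.4 -0.5] gap 39.3
potTop [323. 343.]
```

View pics/w13.png

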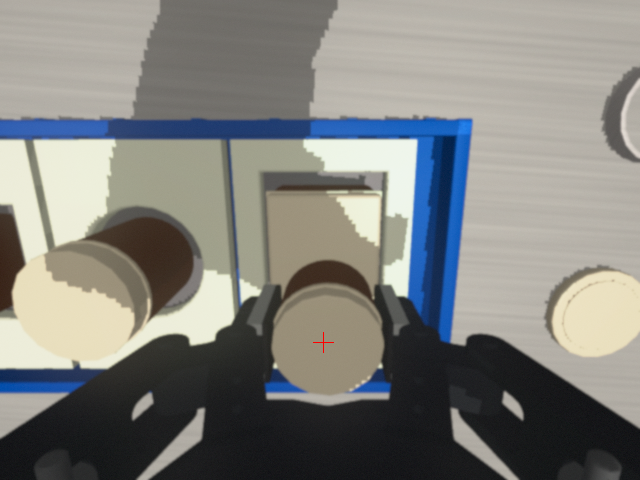

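Request:
{"name": "move_arm", "arguments": {"increments": [{"dx": 0, "dy": -1.4, "dz": 3, "ax": 0, "ay": -0.001, "az": 0, "claw": 1}, {"dx": 0, "dy": -1.4, "dz": 7, "ax": 0, "ay": -0.001, "az": 0, "claw": 1}, {"dx": 0, "dy": -1.4, "dz": 11, "ax": 0, "ay": -0.001, "az": 0, "claw": 1}, {"dx": 0, "dy": -1.4, "dz": 14, "ax": 0, "ay": -0.001, "az": 0, "claw": 1}, {"dx": 0, "dy": -1.4, "dz": 15.5, "ax": 0, "ay": -0.001, "az": 0, "claw": 1}, {"dx": 0, "dy": -1.4, "dz": 15.5, "ax": 0, "ay": -0.001, "az": 0, "claw": 1}, {"dx": 0, "dy": -1.4, "dz": 15.5, "ax": 0, "ay": -0.001, "az": 0, "claw": 1}, {"dx": 0, "dy": -1.4, "dz": 15.5, "ax": 0, "ay": -0.001, "az": 0, "claw": 1}, {"dx": 0, "dy": -1.4, "dz": 15.5, "ax": 0, "ay": -0.001, "az": 0, "claw": 1}, {"dx": 0, "dy": -1.4, "dz": 15.5, "ax": 0, "ay": -0.001, "az": 0, "claw": 1}], "squeeze": 30}}

```text
clock: 31.85
tcp_pos: [540.8, -77.8, 84.8]
orientation: [[-0.997, -0.071, -0.0], [-0.071, 0.997, -0.0], [0.0, -0.0, -1.0]]
ft_force: [-0.1, 0.2, -0.8]
finger_gap: 39.3
```

No contact yet. Lower in small steps.

Request:
{"name": "move_arm", "arguments": {"increments": [{"dx": 0, "dy": 0, "dz": 0.5, "ax": 0, "ay": 0, "az": 0, "claw": 1}, {"dx": 0, "dy": 0, "dz": 1, "ax": 0, "ay": 0, "az": 0, "claw": 1}, {"dx": 0, "dy": 0, "dz": 1, "ax": 0, "ay": 0, "az": 0, "claw": 1}, {"dx": 0, "dy": 0, "dz": 1, "ax": 0, "ay": 0, "az": 0, "claw": 1}, {"dx": 0, "dy": 0, "dz": 1, "ax": 0, "ay": 0, "az": 0, "claw": 1}, {"dx": 0, "dy": 0, "dz": 1, "ax": 0, "ay": 0, "az": 0, "claw": 1}, {"dx": 0, "dy": 0, "dz": 1, "ax": 0, "ay": 0, "az": 0, "claw": 1}, {"dx": 0, "dy": 0, "dz": 1, "ax": 0, "ay": 0, "az": 0, "claw": 1}, {"dx": 0, "dy": 0, "dz": 1, "ax": 0, "ay": 0, "az": 0, "claw": 1}, {"dx": 0, "dy": 0, "dz": 1, "ax": 0, "ay": 0, "az": 0, "claw": 1}], "squeeze": 30}}

```text
clock: 32.85
tcp_pos: [540.9, -77.8, 84.3]
orientation: [[-0.997, -0.071, 0.0], [-0.071, 0.997, -0.0], [-0.0, -0.0, -1.0]]
ft_force: [-2.7, 0.6, 5.0]
finger_gap: 39.1
```

Contact at 5 N, at the expected height. Release, then rise.

Request:
{"name": "move_arm", "arguments": {"increments": [{"dx": 0, "dy": 0, "dz": -0.5, "ax": 0, "ay": 0, "az": 0, "claw": 1}, {"dx": 0, "dy": 0, "dz": -0.5, "ax": 0, "ay": 0, "az": 0, "claw": -1}, {"dx": 0, "dy": 0, "dz": -0.5, "ax": 0, "ay": 0, "az": 0, "claw": -1}, {"dx": 0, "dy": 0, "dz": -0.5, "ax": 0, "ay": 0, "az": 0, "claw": -1}, {"dx": 0, "dy": 0, "dz": -0.5, "ax": 0, "ay": 0, "az": 0, "claw": -1}, {"dx": 0, "dy": 0, "dz": -0.5, "ax": 0, "ay": 0, "az": 0, "claw": -1}, {"dx": 0, "dy": 0, "dz": -8, "ax": 0, "ay": 0, "az": 0, "claw": -1}, {"dx": 0, "dy": 0, "dz": -25, "ax": 0, "ay": 0, "az": 0, "claw": -1}, {"dx": 0, "dy": 0, "dz": -50, "ax": 0, "ay": 0, "az": 0, "claw": -1}, {"dx": 0, "dy": 0, "dz": -75, "ax": 0, "ay": 0, "az": 0, "claw": -1}]}}

```text
clock: 33.85
tcp_pos: [540.5, -77.7, 159.7]
orientation: [[-0.997, -0.071, -0.001], [-0.071, 0.997, 0.0], [0.001, 0.0, -1.0]]
ft_force: [0.2, -0.0, -0.1]
finger_gap: 85.8
```

Request:
{"name": "move_arm", "arguments": {"increments": [{"dx": 10, "dy": 0, "dz": -15, "ax": 0, "ay": 0, "az": 0, "claw": -1}, {"dx": 30, "dy": 0, "dz": -30, "ax": 0, "ay": 0, "az": 0, "claw": -1}, {"dx": 60, "dy": 0, "dz": -40, "ax": 0, "ay": 0, "az": 0, "claw": -1}, {"dx": 95, "dy": 0, "dz": -45, "ax": 0, "ay": 0, "az": 0, "claw": -1}, {"dx": 130, "dy": 0, "dz": -45, "ax": 0, "ay": 0, "az": 0, "claw": -1}, {"dx": 160, "dy": 0, "dz": -45, "ax": 0, "ay": 0, "az": 0, "claw": -1}, {"dx": 180, "dy": 0, "dz": -45, "ax": 0, "ay": 0, "az": 0, "claw": -1}, {"dx": 190, "dy": 0, "dz": -45, "ax": 0, "ay": 0, "az": 0, "claw": -1}, {"dx": 190, "dy": 0, "dz": -45, "ax": 0, "ay": 0, "az": 0, "claw": -1}, {"dx": 190, "dy": 0, "dz": -45, "ax": 0, "ay": 0, "az": 0, "claw": -1}]}}

```text
clock: 34.85
tcp_pos: [351.8, -91.4, 204.0]
orientation: [[-0.997, -0.071, 0.001], [-0.071, 0.997, -0.0], [-0.001, -0.0, -1.0]]
ft_force: [1.0, 0.2, -0.3]
finger_gap: 85.1
```

Run:
```python
from look import *
look('t14',{'pot':(540.6,-77.8,91),'jar':(548,-182.5,78),'sq':(555.7,-287.6,54)},'top')
look('s14',{},'scene')
a=cv2.imread('pics/t14.png')[150:350,130:530]; cv2.imwrite('pics/t14c.png',cv2.resize(a,None,fx=2,fy=2,interpolation=2))
```

```text
t 34.85 tcp [351.8 -91.4 204. ] phi -175.94 tilt [ 0.0007 -0.0003] F [ 1.   0.2 -0.3] gap 85.1
pot [376. 234.]
jar [427. 231.]
sq [474. 228.]
t 34.9 tcp [351.9 -91.3 203.9] phi -175.92 tilt [ 0.0002 -0.0001] F [-0.5  0.4  0.1] gap 85.5
```

View pics/t14c.png

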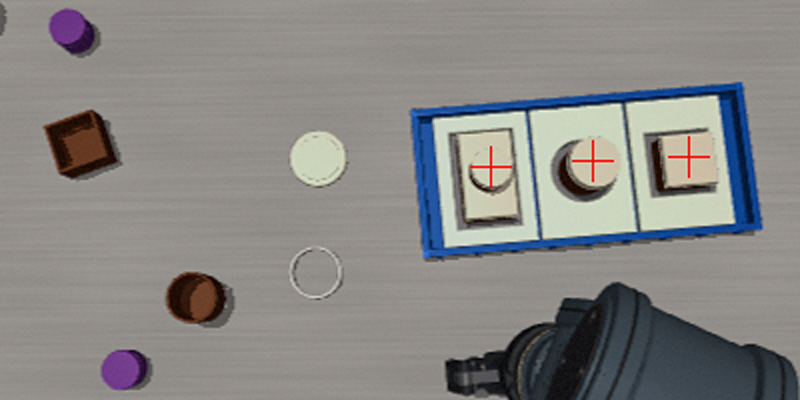

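View pics/s14.png

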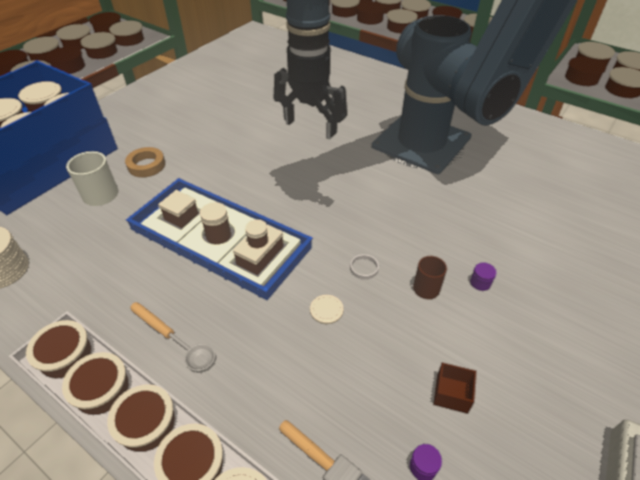

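Jar, square tub and long tub sit upright in their pockets, and the pot stands on the middle of the long tub's lid (raw top-view pixel about 376,234). The look-alikes haven't moved.

```bash
python3 -c "
from rig import ticket
print(ticket.finish_job())"
```

```text
the job is handed in; nothing more can be done
None
```

I packed the jar, the square tub and the long tub into their pockets, stood the small pot on the middle of the long tub's lid, and handed the job in at about 35 s.

- **Final pictures:** the last top and scene pictures show all four parts upright, each within a few mm of its pocket or lid centre. The open jar, open tub, spare lid, ring and purple pots are where they were. The arm was clear of everything, and my force readings were never above about 13 N.
- **Rough spots:** my first two move calls were refused because keys were missing. The jar was gripped about 13 mm off centre because joint 6 was at its limit. That slid the jar a little on the table before the lift, and it sits about 2 mm off its pocket centre. It showed no floor-contact force when lowered, so I judged its seating from the pictures. The long tub was gripped about 4 mm off centre lengthwise, which I corrected when placing it.

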